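Load the UV box: settle a washed cup in its saddles, unlock the stay, shut the hood

ROBOT

A 6-joint arm with a two-finger parallel gripper is mounted at the origin on the work surface. World frame = base frame: x ahead of the robot, y to its left, z up, the work surface at z = 0. Lengths are in m, angles in rad, forces in N, time in s.
With the tool pointing down it reaches from about 0.325 to 0.75 m from the base axis. Payload 7.6 kg.
Tool frame: the origin (TCP) lies midway between the tips of the shut fingers; the grasp point (between the pads) lies env.grip_point_offset behind it (env.grip_point_offset is the distance from the TCP to the grasp point, in m); z points along the fingers, y is the direction in which the jaws open and shut (so a half turn about z gives the same grasp; the last joint's range is limited). The gripper opens to 85 mm and grips with 20 to 120 N. Pads are 22 mm wide; open, the fingers measure 114 mm over their backs; the gripper's body (76 mm by 85 mm) begins 54 mm behind the grasp point. The pads swing forward as they close: fully open they stand 13 mm farther back than shut.
Start: joints at [1.209, 0.052, 1.401, -0, 1.689, -0.07], TCP at [0.151, 0.503, 0.231] pointing down, gripper open.
Joint ranges: [-2.9, 2.9], [-0.91, 2.17], [0.12, 2.37], [-1.06, 4.2], [0.26, 2.73], [-2.93, 2.93]. Speed limits (rad/s): [2.57, 2.57, 3.01, 3.14, 3.14, 3.14].

INTERFACE

Orientations are given as a unit quaternion [x, y, z, w].
In Python, from workcell import get_obs, viewer, job_done, env gives the robot as it stands.
- The arm moves only by the tool servo_tool, never from a script. Its argument "targets" is a list of rows, each an object with "dp": the shift along the tool's x, y, z in units of 25 mm (1.0 is 25 mm), a list of three; "twist": the turn, a rotation vector about the tool's x, y, z in rad, a list of three. In form: [{"dp": [dx, dy, dz], "twist": [wx, wy, wz]}, ...]. A call has 1 to 5 rows; each row is the pose to reach, as a shift and turn from the pose commanded when the call began, along the tool's axes at that moment; what a row does not reach only later rows make up. A row lasts 1/8 s, in which the tool goes at most 62.5 mm and 10.7 degrees, less where a joint would pass 70% of its speed; a pose out of reach is approached as far as the arm can. A call with a gripper value outside its range is refused whole. "hand" is the gripper's target within -1 to 1 (fully open at 1, half-way at 0, shut at -1), set as the call begins (left out, the last holds). The fingers move at their own pace and stop on an object; the grip force is fixed at half the most. Time passes only in rows, so rows that repeat a pose let the fingers close. It gives the time, the measured TCP pose, the force and the opening at its end, in the units of the state.
- get_obs(): the state, without advancing time (a new reading comes with each control period).
- viewer.capture(name): name is "scene" or "top" or "wrist"; returns (picture, depth): 384x512x3 uint8, blue, green, red; 384x512 float32, m along the optical axis (not along the pixel's ray), 0 where there is no reading.
- viewer.get_calibration(name): a dict with "intrinsics" (3x3 intrinsics, pixels), "R" (3x3) and "t" (3): a world point X has camera coordinates R X + t; the wrist camera has in their place "mount" (4x4, takes a point from camera to tool coordinates, whose origin is the TCP and whose axes are the flange's). Camera axes: x right, y down, z forward; pixel columns grow to the right and rows downward; lengths in m; the calibration is good to about 2 mm. The wrist camera is an equidistant fisheye: a pixel r from the principal point sees the ray r / f radians off the axis. A picture is of the moment at which its call begins: read the wrist's pose just before it. get_calibration takes no time and is no camera call.
- job_done(): hands the job in, once; it reports no verdict.
The state is a dict: "clock": time; "joint_positions": joint angles; "joint_velocities": joint speeds; "effort": joint torques, N m; "tcp_pos": TCP position; "ee_rot": TCP orientation; "contact_force": force on the tool from outside, world axes, zero at the start; "ft_torque": the same for the moment, N m; "opening": finger opening in m.
Only numpy, scipy, OpenCV 4.12 (cv2) and the standard library are available. Lean on these libraries where they do the work, as an engineer would, in place of code of your own. Each camera call takes 0.05 s, during which the arm holds its last target. There are 200 camera calls.

TASK

Treat the beige cup in the UV box: take it from the draining tray and lay it centrally in the box's two V saddles, mouth towards the box's front, lowering it until it rests settled in both saddles before you let go of it. Then lift the red knee of the hood's folding stay past centre to unlock it, and lower the hood gently until it is fully shut. Do not let the cup drop or the hood slam, and leave the white cup, the bottle and the stack of two cups where they are.

Things in the scene. Friction and masses are not known exactly. Their poses are not given: they have to be found in the camera images.
- cup_center (a point): Beige cup to treat: middle of its axis. It lies level, 125 long: body 54 mm in diameter; the last 35 mm at the mouth is a dark collar, 62 mm in diameter. Its x axis runs from mouth to base (mouth at x = -62.5 mm); it may be rolled about it. 65 to 135 g. Starts in either place of the draining tray.
- cup_mouth (a point): Centre of the beige cup's mouth (collar end), on its axis, 62.5 mm from the cup's centre.
- cup: The beige cup as a whole; its origin is the same point as point cup_center.
- tray: Grey draining tray, 175 x 260, fixed, 16 mm lip; origin under its centre. Two cups lie in it along its x, mouths to its -x side, at y = +60 and -60 mm, axes 60 mm above the table, each in two V saddles 43 mm either side of its middle, tops below the axis and no wider than the cup. Fingers fit beside the body down to the 6 mm floor.
- white_cup_center (a point): Bystander: middle of the white cup with the red collar, same size, lying in the tray's other place. Leave it.
- sanitiser: Bystander: white bottle, 64 mm in diameter, 170 tall, standing on the table; origin at its foot.
- cup_stack: Bystander: two beige cups nested upside down, 62 mm in diameter, 165 tall, standing on the table; origin at its foot.
- uv_box: White UV box, 220 deep, 280 wide, rim 80 mm high, 3 mm walls, fixed; origin under its centre on the table, x from its front to its back, y to its left. Its hood, hinged on the back rim, slants at 55 degrees up and forward over the saddles when open: reach in from the front with the tool leaning back to the front by about 30 to 45 degrees.
- cradle_center (a point): Where the seated cup's centre lies, inside the box, 70 mm above the table, 10 mm behind the box's centre. x from the box's front to its back, y left, z up. The seated cup lies along x, mouth to the front (-x).
- saddles: The two black saddles in the box (90 degree V plates, 8 mm thick), 43 mm before and behind cradle_center: the front one fits the cup's collar, the back one its body. Their tops are below the cup's axis and no wider than the cup: fingers can go down beside the cup's body. Origin as uv_box.
- hood_hinge (a point): Middle of the hood's hinge line, on the box's back rim, 80 mm above the table; the hinge runs along the box's y. Axes as the box.
- hood (a joint): Hood angle, rad: 0 open and locked by the stay, grows as it is lowered, 0.96 fully shut. Once unlocked the hood (0.5 kg, 60 mm high) turns stiffly, damped, and stays where it is left; about 4 N at its grip lowers it. While the stay is locked it cannot be lowered.
- hood_grip (a point): Middle of the black grip lug on the hood's front edge, 31 mm out from the hood's front face, 251 mm from the hinge axis. The lug sticks out 50 mm, is 36 mm wide (along the box's y), 14 mm thick, free on both sides, and turns with the hood about the hinge.
- knee (a point): Centre of the stay's red knee knob on the box's right (-y) side: a round boss 24 mm in diameter, 28 mm long along the box's y, its centre 16 mm outside the side wall, 19 mm above the rim when locked, free on both its sides. Two steel links, 14 mm wide, meet here: one 77 mm long from a pivot on the box's side to the front, one 98 mm long from the hood.
- stay_knee (a joint): Knee fold, rad: 0 locked (6 mm below the straight line, on its stop), 0.14 straight (centre), more when unlocked, about 1.8 with the hood shut. Unlock by lifting the boss 15 to 25 mm up and a little to the front (about 65 degrees above level) with 3 to 8 N; the hood then sinks slightly and stays. Raising the hood or pressing the knee back locks it again.
Things that resemble listed ones, but are neither listed nor needed, are in the scene too. Leave any green or purple look-alike of the cup alone.

How it is judged:
On the way, in this order (a step that is already met when the one before it is completed fails the run):
1. the beige cup rests settled in both saddles, mouth to the front, while the fingers still hold it (x of cup_center in the frame of cradle_center between -0.01 and 0.01 m and y of cup_center in the frame of cradle_center between -0.005 and 0.005 m and z of cup_center in the frame of cradle_center between -0.004 and 0.004 m and angle between the x axis of cup_center and the x axis of cradle_center, either way round below 0.06 rad and x of cup_mouth in the frame of cradle_center below -0.04 m and contact force between the fingers and cup above 0.2 N and contact force between cup and saddles above 0.2 N and linear speed of cup below 0.03 m/s), for 0.2 s.
2. the cup is released in its saddles and the stay's knee is lifted past centre (x of cup_center in the frame of cradle_center between -0.01 and 0.01 m and y of cup_center in the frame of cradle_center between -0.005 and 0.005 m and z of cup_center in the frame of cradle_center between -0.004 and 0.004 m and angle between the x axis of cup_center and the x axis of cradle_center, either way round below 0.05 rad and x of cup_mouth in the frame of cradle_center below -0.04 m and contact force between the fingers and cup below 0.05 N and value of joint stay_knee above 0.2 rad), for 0.1 s.
At the end, for the whole second after the job is handed in: Hood shut within 0.025 rad and still; the beige cup at rest, released, in both saddles: mouth to the front, within 10 mm along, 5 mm sideways, 4 mm in height and 0.05 rad of its seat; white cup within 20 mm, bottle and stack within 30 mm of their starts (value of joint hood above 0.935 rad and velocity of joint hood between -0.05 and 0.05 rad/s and x of cup_center in the frame of cradle_center between -0.01 and 0.01 m and y of cup_center in the frame of cradle_center between -0.005 and 0.005 m and z of cup_center in the frame of cradle_center between -0.004 and 0.004 m and angle between the x axis of cup_center and the x axis of cradle_center, either way round below 0.05 rad and x of cup_mouth in the frame of cradle_center below -0.04 m and linear speed of cup below 0.02 m/s and distance of white_cup_center from where it was at the start of the episode below 0.02 m and distance of each of sanitiser, cup_stack from where it was at the start of the episode below 0.03 m); the robot touches nothing.
It fails at once if the beige cup is dropped (moves faster than 0.3 m/s with no finger touching it) (contact force between the fingers and cup below 0.02 N and linear speed of cup above 0.3 m/s).
It fails at once if the hood slams (turns faster than 2 rad/s) (velocity of joint hood above 2 rad/s).
It fails at once if the white cup is moved by more than 20 mm (distance of white_cup_center from where it was at the start of the episode above 0.02 m).
It fails at once if the bottle is moved by more than 30 mm (distance of sanitiser from where it was at the start of the episode above 0.03 m).
It fails at once if the stack of two cups is moved by more than 30 mm (distance of cup_stack from where it was at the start of the episode above 0.03 m).
It also fails if it takes over 67 s, if anything falls off the work surface, if the arm or the gripper's body presses on something with over 40 N, if the wrist force passes 120 N, or if a joint passes its speed limit or range.

## Working session

There is one attempt and no reset: what is moved stays moved. The work goes in short steps, Python scripts to look and compute and a tool call to move; the robot and the scene stay as the last step left them, time stands still between calls to the robot, and variables do not carry over. Pictures are saved under pics/ and viewed, about 8 in all and at most 12, crops included, and the job is handed in when it is done.

Besides the shell and the picture viewer there is one more tool, called after "Call:" by a JSON object that holds its "name" and its "arguments". servo_tool: Moves the arm, as the interface text tells. Its arguments: {"type":"object","properties":{"targets":{"type":"array"},"hand":{"type":"number"}},"required":["targets"]}

```bash
ls; mkdir -p pics
python3 - <<'E'
from workcell import get_obs, viewer, env
import cv2, numpy as np
o=get_obs(); print({k:np.round(v,3).tolist() for k,v in o.items()}); print(env.grip_point_offset)
for n in ["scene","top"]:
    p,d=viewer.capture(n); cv2.imwrite(f"pics/{n}0.png",p); np.save(f"pics/{n}0.npy",d)
    c=viewer.get_calibration(n); print(n,np.round(c["intrinsics"],1).tolist(),np.round(c["R"],3).tolist(),np.round(c["t"],3).tolist())
a=cv2.imread("pics/scene0.png");b=cv2.imread("pics/top0.png")
print(viewer.get_calibration("wrist"))
E
```

```text
pics
{'clock': 0.0, 'joint_positions': [1.209, 0.053, 1.402, -0.0, 1.689, -0.07], 'joint_velocities': [0.001, -0.0, 0.0, -0.0, -0.001, 0.0], 'effort': [0.001, -38.167, -36.019, 0.0, 0.006, 0.0], 'tcp_pos': [0.151, 0.503, 0.23], 'ee_rot': [0.145, 0.989, -0.001, -0.0], 'contact_force': [-0.246, 0.205, -0.756], 'ft_torque': [0.016, 0.007, -0.004], 'opening': 0.085}
0.0187
scene [[398.9, 0.0, 252.0], [0.0, 398.9, 189.7], [0.0, 0.0, 1.0]] [[0.73, 0.683, 0.005], [0.544, -0.577, -0.609], [-0.413, 0.448, -0.793]] [-0.363, -0.185, 1.936]
top [[386.6, 0.0, 256.0], [0.0, 386.6, 191.4], [0.0, 0.0, 1.0]] [[-0.029, -0.999, 0.025], [-0.992, 0.026, -0.12], [0.119, -0.028, -0.992]] [-0.041, 0.543, 1.324]
{'intrinsics': array([[297.31863964,   0.        , 256.91131336],
       [  0.        , 297.31863964, 183.96399183],
       [  0.        ,   0.        ,   1.        ]]), 'mount': array([[ 5.64076490e-04, -9.61658087e-01, -2.74250626e-01,
         6.94307091e-02],
       [ 9.99999837e-01,  5.18833095e-04,  2.37506685e-04,
         1.61935887e-04],
       [-8.61099226e-05, -2.74250716e-01,  9.61658223e-01,
        -1.43305262e-01],
       [ 0.00000000e+00,  0.00000000e+00,  0.00000000e+00,
         1.00000000e+00]])}
```

View pics/top0.png

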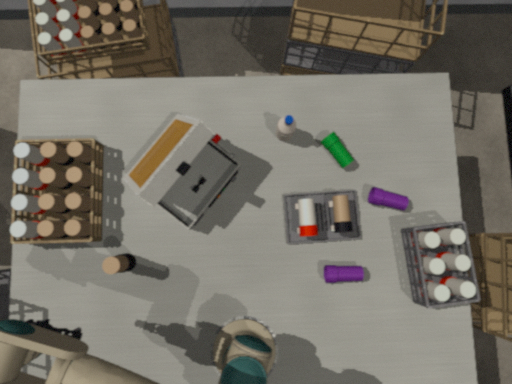

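View pics/scene0.png

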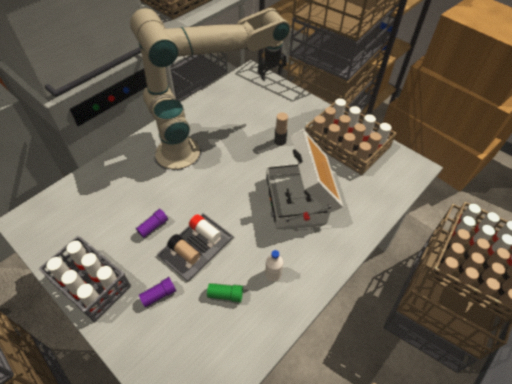

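The top view shows the box around (185,170) with its front to the lower right, and the red knee at (217,139). The tray is at (322,217), with the beige cup on the right at (342,212). The stack is at (118,263) and the bottle at (287,124). I'll zoom in on the box and compute positions from depth.

```bash
cat > h.py <<'E'
import numpy as np, cv2
from workcell import get_obs, viewer, env
from scipy.spatial.transform import Rotation as Ro
def cloud(n,d):
    c=viewer.get_calibration(n);K=np.array(c["intrinsics"]);R=np.array(c["R"]);t=np.array(c["t"])
    v,u=np.mgrid[0:384,0:512]
    X=np.stack([(u-K[0,2])/K[0,0]*d,(v-K[1,2])/K[1,1]*d,d],-1)
    return (X-t)@R
def proj(n,P):
    c=viewer.get_calibration(n);K=np.array(c["intrinsics"]);q=(np.array(c["R"])@np.atleast_2d(P).T).T+c["t"]
    return q[:,:2]/q[:,2:]*[K[0,0],K[1,1]]+K[:2,2]
E
python3 - <<'E'
from h import *
a=cv2.imread("pics/top0.png");b=cv2.imread("pics/scene0.png")
A=cv2.resize(a[105:235,115:245],(400,400),interpolation=cv2.INTER_CUBIC);B=cv2.resize(b[130:235,250:355],(400,400),interpolation=cv2.INTER_CUBIC)
cv2.imwrite("pics/box0.png",np.hstack([A,B]))
for n,im in(("top",a),("scene",b)):
    d=np.load(f"pics/{n}0.npy");W=cloud(n,d);np.save(f"pics/W{n}.npy",W)
    hsv=cv2.cvtColor(im,cv2.COLOR_BGR2HSV)
    h,s,v=[hsv[...,i].astype(int) for i in range(3)]
    red=((h<6)|(h>174))&(s>170)&(v>120)
    beige=(h>6)&(h<18)&(s>60)&(v>120)
    blue=(h>100)&(h<125)&(s>150)
    for nm,m in(("red",red),("beige",beige),("blue",blue)):
        k,l,st,c=cv2.connectedComponentsWithStats(m.astype(np.uint8))
        for i in range(1,k):
            if st[i,4]>12 and 100<c[i,0]<400 and 80<c[i,1]<310: print(n,nm,st[i,4],np.round(c[i]),np.round(np.median(W[l==i],0),3),np.round(W[l==i].max(0),3))
W=np.load("pics/Wtop.npy");print("table",np.median(W[290:310,300:400,2]))
for q in [(160,150),(205,180),(185,160),(140,190),(237,172)]: print(q,W[q[1],q[0]].round(3))
E
```

```text
top red 118 [308. 230.] [ 0.398 -0.229  0.085] [ 0.417 -0.018  1.38 ]
top beige 22 [178. 121.] [0.76  0.19  0.167] [0.773 0.217 0.225]
top beige 23 [187. 130.] [0.697 0.146 0.274] [0.729 0.163 0.282]
top beige 22 [170. 131.] [0.725 0.217 0.174] [0.754 0.23  0.194]
top beige 58 [160. 145.] [0.679 0.247 0.183] [0.712 0.28  0.206]
top beige 90 [141. 164.] [0.618 0.306 0.171] [0.662 0.351 1.38 ]
top beige 30 [156. 167.] [0.592 0.236 0.273] [0.615 0.259 0.282]
top beige 17 [133. 179.] [0.575 0.331 0.185] [0.596 0.354 0.248]
top beige 23 [144. 181.] [0.553 0.269 0.273] [0.566 0.287 0.28 ]
top beige 346 [340. 208.] [ 0.472 -0.338  0.083] [ 0.524 -0.317  0.093]
top beige 235 [111. 265.] [0.31  0.399 0.164] [0.38  0.427 1.38 ]
top blue 45 [289. 120.] [ 0.757 -0.166  0.169] [ 0.769 -0.156  0.175]
scene red 17 [306. 215.] [0.722 0.071 0.109] [0.733 0.079 0.113]
scene red 92 [195. 220.] [ 0.406 -0.238  0.084] [ 1.166 -0.175  1.424]
scene beige 184 [324. 115.] [0.43  0.592 0.13 ] [1.166 0.79  1.424]
scene beige 81 [282. 116.] [0.314 0.398 0.163] [1.166 0.553 1.424]
scene beige 84 [345. 118.] [0.5
[... 341 characters left out ...]
242 0.202] [1.166 0.366 1.424]
scene beige 41 [383. 144.] [0.729 0.637 0.088] [0.734 0.713 0.098]
scene beige 93 [365. 146.] [0.689 0.534 0.131] [1.166 0.684 1.424]
scene beige 18 [351. 152.] [0.631 0.518 0.065] [0.652 0.592 0.094]
scene beige 34 [369. 158.] [0.731 0.522 0.087] [0.735 0.579 0.095]
scene beige 246 [186. 249.] [ 0.479 -0.348  0.082] [ 1.166 -0.3    1.424]
scene blue 26 [126.  90.] [-0.603  0.128 -0.027] [-0.594  0.151 -0.009]
scene blue 30 [275. 254.] [ 0.764 -0.168  0.169] [ 0.776 -0.157  0.175]
table -0.0004787020635560587
(160, 150) [0.656 0.239 0.212]
(205, 180) [0.588 0.122 0.025]
(185, 160) [0.611 0.154 0.269]
(140, 190) [0.523 0.278 0.291]
(237, 172) [0.614 0.009 0.026]
```

View pics/box0.png

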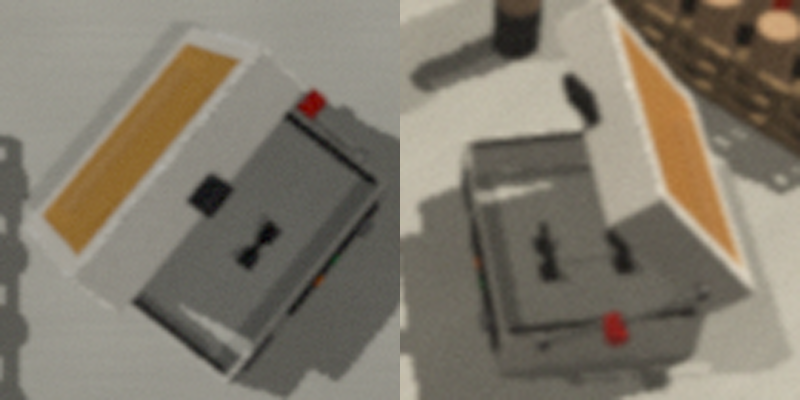

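The crop shows the front saddle at crop-left (262,243), the lug at (210,193), and the knee at (313,105). The front corners are at about (380,185) and (230,378). Next I'll measure precisely.

```bash
cat >> h.py <<'E'
def ray(n,uv,z):
    c=viewer.get_calibration(n);K=np.array(c["intrinsics"]);R=np.array(c["R"]);t=np.array(c["t"])
    C=-R.T@t; d=R.T@np.array([(uv[0]-K[0,2])/K[0,0],(uv[1]-K[1,2])/K[1,1],1]); return C+d*(z-C[2])/d[2]
E
python3 - <<'E'
from h import *
f=lambda u,v:(115+u*130/400-.34,105+v*130/400-.34)
A=ray("top",f(381,183),.08);B=ray("top",f(231,378),.08)
print("front corners",A.round(4),B.round(4),"width",np.linalg.norm(A-B))
yv=(B-A)/np.linalg.norm(A-B); yaw=np.arctan2(yv[1],yv[0])-np.pi/2
print("yaw",yaw)
# rim points in both clouds
mid=(A+B)/2
def loc(P,yaw,o): 
    c,s=np.cos(yaw),np.sin(yaw); q=P-o; return np.stack([q[...,0]*c+q[...,1]*s,-q[...,0]*s+q[...,1]*c,P[...,2]],-1)
for n in("top","scene"):
    W=np.load(f"pics/W{n}.npy"); L=loc(W,yaw,mid)
    m=(abs(L[...,0])<.015)&(abs(L[...,1])<.13)&(abs(L[...,2]-.08)<.008)
    P=L[m];print(n,"front rim",len(P),np.polyfit(P[:,1],P[:,0],1),np.percentile(P[:,0],[5,50,95]))
    for s in(1,-1):
        m=(abs(L[...,1]-s*.14)<.02)&(L[...,0]>.02)&(L[...,0]<.12)&(abs(L[...,2]-.08)<.008)
        P=L[m]; 
        if len(P)>4: print(n,"side",s,len(P),np.polyfit(P[:,0],P[:,1],1),np.percentile(P[:,1],[5,50,95]))
# blobs: knee, lug, front saddle
print("knee top",loc(ray("top",(216.9,139.0),.099),yaw,mid).round(4))
print("knee scene",loc(ray("scene",(306,215),.099),yaw,mid).round(4))
W=np.load("pics/Wtop.npy");L=loc(W,yaw,mid)
print("lug depth pts"); 
for u,v in[(205,190),(212,193),(215,187),(205,200)]:
    a=f(u,v);print(L[int(round(a[1])),int(round(a[0]))].round(3))
print("front saddle y top",loc(ray("top",f(262,243),.05),yaw,mid).round(4))
# cups
for n in("top","scene"):
    im=cv2.imread(f"pics/{n}0.png");W=np.load(f"pics/W{n}.npy")
    for nm,c in(("beige",(.455,-.34)),("white",(.44,-.23))):
        m=(abs(W[...,0]-c[0])<.09)&(abs(W[...,1]-c[1])<.05)&(W[...,2]>.066)&(W[...,2]<.1)
        P=W[m][:,:2]; mu=P.mean(0);u,s,vt=np.linalg.svd(P-mu); d=vt[0]*np.sign(vt[0,0]); t=(P-mu)@d
        w=(P-mu)@[-d[1],d[0]]
        print(n,nm,len(P),"yaw",np.arctan2(d[1],d[0]).round(4),"ends",np.percentile(t,[1,99]).round(4),"w",np.percentile(w,[2,98]).round(4),"mu",mu.round(4),"maxz",np.percentile(W[m][:,2],98))
W=np.load("pics/Wtop.npy");m=(abs(W[...,0]-.45)<.13)&(abs(W[...,1]+.28)<.16)&(W[...,2]>.011)&(W[...,2]<.024)
r=cv2.minAreaRect(W[m][:,:2].astype(np.float32));print("tray",r)
E
```

```text
front corners [0.6313 0.0018 0.08  ] [0.4206 0.1694 0.08  ] width 0.2692320438676836
yaw 0.8991004976272747
top front rim 99 [0.00892874 0.00187125] [-0.00140597  0.00145533  0.00531786]
top side 1 109 [-0.0225606   0.13701151] [0.12988886 0.13554776 0.14093425]
top side -1 123 [ 0.03551771 -0.13707726] [-0.14648713 -0.13375072 -0.1270034 ]
scene front rim 46 [0.0219374  0.00040385] [-0.00268747  0.00022308  0.00243412]
scene side 1 54 [0.00071735 0.13094168] [0.12403951 0.13089899 0.13935171]
scene side -1 75 [ 0.02581389 -0.14202577] [-0.15261781 -0.13803718 -0.12985467]
knee top [ 0.1079 -0.1568  0.099 ]
knee scene [ 0.1148 -0.1557  0.099 ]
lug depth pts
[ 0.099 -0.002  0.294]
[ 0.086 -0.004  0.309]
[ 0.087 -0.01   0.311]
[0.087 0.008 0.31 ]
front saddle y top [ 0.0693 -0.0035  0.05  ]
top beige 579 yaw 0.0275 ends [-0.0589  0.064 ] w [-0.0281  0.0232] mu [ 0.451  -0.3412] maxz 0.0923541262430282
top white 583 yaw 0.0439 ends [-0.059   0.0634] w [-0.028   0.0244] mu [ 0.4418 -0.2226] maxz 0.0923551483984581
scene beige 419 yaw 0.0581 ends [-0.0613  0.0619] w [-0.0224  0.0267] mu [ 0.4586 -0.3519] maxz 0.09209487023649891
scene white 383 yaw 0.0679 ends [-0.0634  0.0622] w [-0.0221  0.0276] mu [ 0.4487 -0.2338] maxz 0.09241564237330518
tray ((0.4493443965911865, -0.2852954566478729), (0.17520879209041595, 0.2616664469242096), 2.492424249649048)
```

```bash
cat >> h.py <<'E'
def tool(yaw,th):  # tool frame: leaning back to -x(yaw) by th, jaws along y(yaw)
    X=np.array([np.cos(yaw),np.sin(yaw),0]);Y=np.array([-np.sin(yaw),np.cos(yaw),0]);Z=np.array([0,0,1.])
    return Ro.from_matrix(np.stack([-(np.cos(th)*X+np.sin(th)*Z),Y,np.sin(th)*X-np.cos(th)*Z],1))
def rel(p,R,p0=None,R0=None):
    o=get_obs()
    if p0 is None: p0=np.array(o["tcp_pos"]);R0=Ro.from_quat(o["ee_rot"])
    dp=R0.inv().apply(np.array(p)-p0)/.025;tw=(R0.inv()*R).as_rotvec()
    print("dp",dp.round(2).tolist(),"tw",tw.round(3).tolist(),"rows",round(max(np.linalg.norm(dp)/2.5,np.linalg.norm(tw)/.187),1))
    return np.array(p),R
D=np.deg2rad
def pose(yaw,th,c,back=0,e=.006):
    # TCP for a contact point c, grasp point e behind nominal, backed off along tool
    R=tool(yaw,th);a=R.as_matrix()[:,2]
    return np.array(c)+a*(env.grip_point_offset-e-back),R
E
python3 - <<'E'
from h import *
s=rel([.36,.05,.32],tool(.044,D(15)))
C=np.array([.455,-.347,.06]);x=np.array([np.cos(.044),np.sin(.044),0])
rel(*pose(.044,D(30),C-.004*x,.13),*s)
E
```

```text
dp [-13.22, -14.94, -3.56] tw [-0.045, -0.26, -0.334] rows 8.1
dp [1.07, -16.03, 6.27] tw [-0.0, -0.262, -0.0] rows 6.9
```

Call:
{"name": "servo_tool", "arguments": {"targets": [{"dp": [-1.5, -1.6, -0.6], "twist": [0, 0, 0]}, {"dp": [-2.9, -3.3, -1.0], "twist": [0, 0, 0]}, {"dp": [-4.4, -4.9, -1.4], "twist": [0, 0, 0]}, {"dp": [-5.8, -6.6, -1.7], "twist": [0, 0, 0]}, {"dp": [-7.3, -8.2, -2.0], "twist": [0, 0, 0]}], "hand": 1}}

```text
clock: 0.72
tcp_pos: [0.267, 0.2523, 0.2813]
ee_rot: [0.145, 0.989, 0.0, 0.0]
contact_force: [0.7, 0.7, -0.2]
opening: 0.0854
```

Call:
{"name": "servo_tool", "arguments": {"targets": [{"dp": [-1.2, -1.3, -0.3], "twist": [-0.01, -0.05, -0.07]}, {"dp": [-2.4, -2.7, -0.6], "twist": [-0.02, -0.1, -0.13]}, {"dp": [-3.6, -4.0, -1.0], "twist": [-0.03, -0.16, -0.2]}, {"dp": [-4.8, -5.4, -1.3], "twist": [-0.04, -0.21, -0.27]}, {"dp": [-5.9, -6.7, -1.6], "twist": [-0.045, -0.26, -0.334]}]}}

```text
clock: 1.35
tcp_pos: [0.3601, 0.0497, 0.3214]
ee_rot: [-0.023, 0.991, 0.003, 0.132]
contact_force: [-0.2, -0.5, -0.9]
opening: 0.0857
```

Run:
```python
from h import *
o=get_obs();print(np.round(o["tcp_pos"],3),np.round(o["joint_positions"],3))
C=np.array([.455,-.347,.06]);x=np.array([np.cos(.044),np.sin(.044),0])
rel(*pose(.044,D(30),C-.004*x,.13))
```

```text
[0.36  0.05  0.321] [ 0.033 -0.634  1.793  0.004  1.718 -1.583]
dp [1.14, -16.02, 6.31] tw [0.001, -0.259, 0.002] rows 6.9
```

Call:
{"name": "servo_tool", "arguments": {"targets": [{"dp": [0.1, -1.6, 0.5], "twist": [0, 0, 0]}, {"dp": [0.2, -3.2, 1.1], "twist": [0, 0, 0]}, {"dp": [0.3, -4.8, 1.7], "twist": [0, 0, 0]}, {"dp": [0.4, -6.4, 2.4], "twist": [0, 0, 0]}, {"dp": [0.6, -8.0, 3.0], "twist": [0, 0, 0]}]}}

```text
clock: 1.98
tcp_pos: [0.3734, -0.1497, 0.2438]
ee_rot: [-0.022, 0.991, 0.004, 0.131]
contact_force: [-0.3, 0.0, -0.4]
opening: 0.0854
```

Call:
{"name": "servo_tool", "arguments": {"targets": [{"dp": [0.1, -1.6, 0.7], "twist": [0, -0.05, 0]}, {"dp": [0.2, -3.2, 1.3], "twist": [0, -0.1, 0]}, {"dp": [0.3, -4.8, 2.0], "twist": [0, -0.16, 0]}, {"dp": [0.4, -6.4, 2.6], "twist": [0, -0.21, 0]}, {"dp": [0.54, -8.02, 3.31], "twist": [0.001, -0.259, 0.002]}]}}

```text
clock: 2.6
tcp_pos: [0.3908, -0.3496, 0.1606]
ee_rot: [-0.02, 0.966, 0.006, 0.259]
contact_force: [0.9, -0.7, 0.1]
opening: 0.0854
```

Call:
{"name": "servo_tool", "arguments": {"targets": [{"dp": [0, 0, 0], "twist": [0, 0, 0]}, {"dp": [0, 0, 0], "twist": [0, 0, 0]}]}}

```text
clock: 2.85
tcp_pos: [0.391, -0.3478, 0.1612]
ee_rot: [-0.02, 0.966, 0.006, 0.258]
contact_force: [-0.5, 0.2, -0.3]
opening: 0.0853
```

```bash
cat >> h.py <<'E'
def wcap(name):
    o=get_obs();p,d=viewer.capture("wrist");cv2.imwrite(f"pics/{name}.png",p)
    c=viewer.get_calibration("wrist");K=np.array(c["intrinsics"]);M=np.array(c["mount"])
    v,u=np.mgrid[0:384,0:512];x=(u-K[0,2])/K[0,0];y=(v-K[1,2])/K[1,1];r=np.hypot(x,y)+1e-9
    ray=np.stack([np.sin(r)*x/r,np.sin(r)*y/r,np.cos(r)],-1)
    R=Ro.from_quat(o["ee_rot"]).as_matrix();T=np.array(o["tcp_pos"])
    Rw=R@M[:3,:3];C=R@M[:3,3]+T
    dirs=ray@Rw.T; W=C+dirs*(d/np.cos(r))[...,None]; W[d==0]=np.nan
    np.savez(f"pics/{name}.npz",W=W,dirs=dirs,C=C); return p,W,dirs,C
def onz(dirs,C,uv,z):
    u,v=int(round(uv[0])),int(round(uv[1]));d=dirs[v,u];return C+d*(z-C[2])/d[2]
E
python3 - <<'E'
from h import *
o=get_obs();print(np.round(o["tcp_pos"],3),np.round(o["joint_positions"],3))
p,W,dirs,C=wcap("w1");print(C)
E
```

```text
[ 0.391 -0.348  0.161] [-1.038 -0.147  1.809  0.481  1.254 -2.751]
[ 0.26000015 -0.3534095   0.25086805]
```

View pics/w1.png

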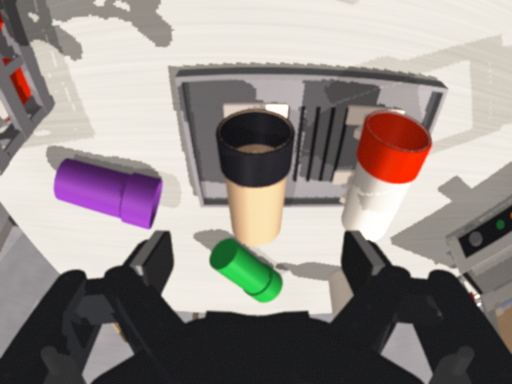

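The wrist view shows the beige cup centred between the fingers (mouth at about (255,135), base about (257,240)), and the white cup to the right at (390,170). I'll measure the cup from the wrist cloud.

Run:
```python
from h import *
im=cv2.imread("pics/w1.png");Z=np.load("pics/w1.npz");W,dirs,C=Z["W"],Z["dirs"],Z["C"]
hsv=cv2.cvtColor(im,cv2.COLOR_BGR2HSV)
for nm,c,cu in(("beige",(.455,-.347),(200,310)),("white",(.447,-.23),(330,440))):
    m=(abs(W[...,0]-c[0])<.09)&(abs(W[...,1]-c[1])<.05)&(W[...,2]>.058)&(W[...,2]<.1)
    m[:,:cu[0]]=0;m[:,cu[1]:]=0;m[250:]=0
    P=W[m];mu=P[:,:2].mean(0);u,s,vt=np.linalg.svd(P[:,:2]-mu,full_matrices=False);d=vt[0]*np.sign(vt[0,0])
    t=(P[:,:2]-mu)@d;w=(P[:,:2]-mu)@[-d[1],d[0]]
    print(nm,len(P),"yaw",np.arctan2(d[1],d[0]).round(4),"t",np.percentile(t,[1,99]).round(4),"w",np.percentile(w,[1,99]).round(4),"mu",mu.round(4),"z",np.percentile(P[:,2],[2,98]).round(4))
    b=t>-.02
    # body circle fit: sections of width edges
    for lo in np.arange(-.06,.06,.02):
        k=(t>lo)&(t<lo+.02)
        if k.sum()>20:
            A=np.c_[2*w[k],2*P[k,2],np.ones(k.sum())];s=np.linalg.lstsq(A,w[k]**2+P[k,2]**2,rcond=None)[0]
            print(" t",round(lo+.01,3),"c",s[:2].round(4),"r",np.sqrt(s[2]+s[0]**2+s[1]**2).round(4),np.percentile(w[k],[1,99]).round(4))
print("table",np.nanmedian(W[40:60,250:400,2]))
```

```text
beige 5659 yaw 0.0472 t [-0.0477  0.0754] w [-0.0285  0.0284] mu [ 0.4412 -0.3465] z [0.0679 0.0917]
 t -0.05 c [-0.0001  0.0623] r 0.0293 [-0.03    0.0297]
 t -0.03 c [-0.0003  0.0606] r 0.0307 [-0.0288  0.0287]
 t -0.01 c [-0.0004  0.0629] r 0.0268 [-0.0274  0.0273]
 t 0.01 c [-0.0005  0.0609] r 0.0266 [-0.0255  0.0252]
 t 0.03 c [-0.0004  0.0613] r 0.0261 [-0.0252  0.0249]
 t 0.05 c [-0.0004  0.0612] r 0.026 [-0.0251  0.0246]
white 5401 yaw 0.0226 t [-0.0472  0.0733] w [-0.0211  0.0376] mu [ 0.432  -0.2376] z [0.0598 0.0916]
 t -0.05 c [0.0086 0.0621] r 0.0293 [-0.0217  0.0385]
 t -0.03 c [0.0088 0.0622] r 0.0293 [-0.0213  0.0378]
 t -0.01 c [0.0086 0.0634] r 0.0264 [-0.0204  0.028 ]
 t 0.01 c [0.0106 0.0609] r 0.0269 [-0.0169  0.028 ]
 t 0.03 c [0.011  0.0609] r 0.0267 [-0.0161  0.0287]
 t 0.05 c [0.0116 0.0607] r 0.0268 [-0.0157  0.0289]
table 0.0006922494494466802
```

```bash
cat > kin.py <<'E'
import numpy as np
from scipy.optimize import least_squares
from scipy.spatial.transform import Rotation as Ro
Q=[([1.209,.053,1.402,0,1.689,-.07],[.151,.503,.231],[.145,.989,-.001,0]),
([.033,-.634,1.793,.004,1.718,-1.583],[.36,.05,.321],[-.023,.991,.003,.132]),
([-1.038,-.147,1.809,.481,1.254,-2.751],[.391,-.348,.161],[-.02,.966,.006,.258])]
def fk(q,k):
    d1,a1,L2,L3,dw,ph=k
    R1=Ro.from_euler("z",q[0]);R2=R1*Ro.from_euler("y",q[1]);R3=R2*Ro.from_euler("y",q[2]);
    R=R3*Ro.from_euler("z",q[3])*Ro.from_euler("y",q[4])*Ro.from_euler("z",q[5]+ph)
    w=R1.apply([a1,0,d1])+R2.apply([0,0,L2])+R3.apply([0,0,L3])
    return w+R.apply([0,0,dw]),R,w
def err(p,R,P,r): return np.r_[(p-P)*5,(R.inv()*Ro.from_quat(r)).as_rotvec()]
def calib():
    s=min((least_squares(lambda k:np.concatenate([err(*fk(q,k)[:2],P,r) for q,P,r in Q]+[[.02*k[1]]]),[.3,0,.4,.4,.3,ph]) for ph in(1.57,-1.57,0,3.1)),key=lambda s:s.cost)
    return s.x,s.cost
LO=[-2.9,-.91,.12,-1.06,.26,-2.93];HI=[2.9,2.17,2.37,4.2,2.73,2.93]
def ik(p,R,k,q0):
    s=least_squares(lambda q:err(*fk(q,k)[:2],p,R.as_quat()),np.clip(q0,np.array(LO)+.01,np.array(HI)-.01),bounds=(LO,HI));return s.x,s.cost
E
python3 - <<'E'
from h import *; from kin import *
k,c=calib();print(k.round(4),c)
q=np.array(Q[2][0])
cx=np.array([np.cos(.046),np.sin(.046),0]);C=np.array([.4551,-.3462,.06])-.004*cx
for nm,th,b in(("grasp30",30,0),("lift",30,.12)):
    s,cc=ik(*pose(.046,D(th),C,b),k,q);print(nm,s.round(2),round(cc,6))
mid=np.array([.5260,.0856,0]);yb=.899;X=np.array([np.cos(yb),np.sin(yb),0]);cr=mid+.12*X+[0,0,.07]
for th in(25,30,35,40):
  for b in(0,.12):
    best=min((ik(*pose(yb,D(th),cr-.004*X+[0,0,b]),k,q0) for q0 in(q,[.2,.3,1.5,0,1.2,-2.5],[.2,.3,1.5,.5,1.2,-2],[-.3,.3,1.5,1,1.2,-2.5],[.2,.5,1,3.5,1,0])),key=lambda s:s[1]);print(th,b,best[0].round(2),round(best[1],6))
E
```

```text
[ 0.1941 -0.0112  0.3161  0.5045  0.3413  1.5708] 0.049010897201161786
grasp30 [-0.89 -0.03  1.94  0.51  0.97 -2.74] 0.0
lift [-1.   -0.22  1.89  0.48  1.22 -2.73] 0.0
25 0 [ 0.13  0.14  1.72  0.36  1.   -2.49] 0.0
25 0.12 [ 0.13  0.07  1.54  0.32  1.22 -2.4 ] 0.0
30 0 [ 0.1   0.09  1.79  0.46  0.93 -2.59] 0.0
30 0.12 [ 0.1   0.02  1.62  0.4   1.15 -2.47] 0.0
35 0 [ 0.06  0.06  1.86  0.59  0.88 -2.71] 0.0
35 0.12 [ 0.06 -0.03  1.7   0.5   1.09 -2.56] 0.0
40 0 [ 0.02  0.03  1.92  0.73  0.84 -2.85] 0.0
40 0.12 [ 0.02 -0.07  1.77  0.61  1.03 -2.66] 0.0
```

Run:
```python
from h import *
yaw=.0465;cx=np.array([np.cos(yaw),np.sin(yaw),0]);C=np.array([.4551,-.3462,.0605])-.004*cx
s=rel(*pose(yaw,D(30),C,.03));rel(*pose(yaw,D(30),C),*s)
```

```text
dp [-0.05, -0.05, 4.01] tw [-0.002, -0.002, -0.003] rows 1.6
dp [-0.0, 0.0, 1.2] tw [0.0, 0.0, 0.0] rows 0.5
```

Call:
{"name": "servo_tool", "arguments": {"targets": [{"dp": [-0.05, -0.05, 1.0], "twist": [-0.002, -0.002, -0.003]}, {"dp": [-0.05, -0.05, 2.2], "twist": [-0.002, -0.002, -0.003]}, {"dp": [-0.05, -0.05, 3.3], "twist": [-0.002, -0.002, -0.003]}, {"dp": [-0.05, -0.05, 4.0], "twist": [-0.002, -0.002, -0.003]}, {"dp": [-0.05, -0.05, 4.0], "twist": [-0.002, -0.002, -0.003]}]}}

```text
clock: 3.52
tcp_pos: [0.4423, -0.3463, 0.0747]
ee_rot: [-0.023, 0.966, 0.007, 0.258]
contact_force: [0.1, 0.2, -0.2]
opening: 0.0854
```

Call:
{"name": "servo_tool", "arguments": {"targets": [{"dp": [0, 0, 0.3], "twist": [0, 0, 0]}, {"dp": [0, 0, 0.6], "twist": [0, 0, 0]}, {"dp": [0, 0, 0.9], "twist": [0, 0, 0]}, {"dp": [0, 0, 1.2], "twist": [0, 0, 0]}, {"dp": [0, 0, 1.2], "twist": [0, 0, 0]}]}}

```text
clock: 4.15
tcp_pos: [0.4569, -0.3462, 0.0483]
ee_rot: [-0.022, 0.966, 0.007, 0.258]
contact_force: [-0.6, 0.1, -0.5]
opening: 0.0859
```

Run:
```python
from h import *
o=get_obs();print(np.round(o["joint_positions"],3),np.round(o["contact_force"],2))
p,W,dirs,C=wcap("w2");p2,d=viewer.capture("scene")
cv2.imwrite("pics/v2.png",np.hstack([cv2.resize(p,(480,360)),cv2.resize(p2[200:290,130:210],(320,360),interpolation=cv2.INTER_CUBIC)]))
```

```text
[-0.917  0.116  1.795  0.517  0.981 -2.771] [-0.55  0.12 -0.46]
```

View pics/v2.png

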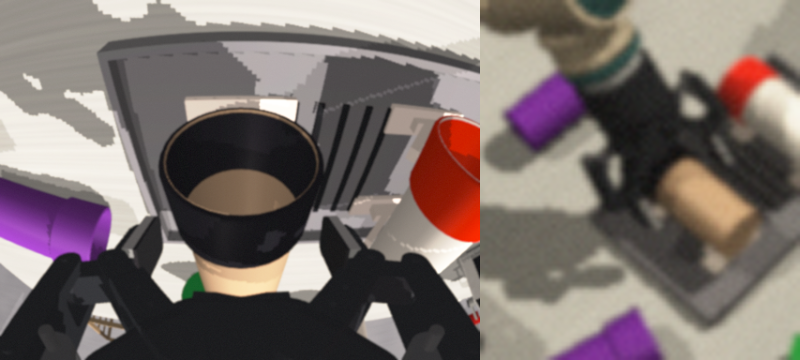

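The cup sits between the fingers with the collar in front of the pads and no contact yet. Closing now.

Call:
{"name": "servo_tool", "arguments": {"targets": [{"dp": [0, 0, 0], "twist": [0, 0, 0]}, {"dp": [0, 0, 0], "twist": [0, 0, 0]}, {"dp": [0, 0, 0], "twist": [0, 0, 0]}, {"dp": [0, 0, 0], "twist": [0, 0, 0]}, {"dp": [0, 0, 0], "twist": [0, 0, 0]}], "hand": -1}}

```text
clock: 4.88
tcp_pos: [0.4571, -0.3463, 0.0498]
ee_rot: [-0.022, 0.966, 0.007, 0.259]
contact_force: [-3.5, 4.0, 6.0]
opening: 0.0522
```

Call:
{"name": "servo_tool", "arguments": {"targets": [{"dp": [0, 0, 0], "twist": [0, 0, 0]}, {"dp": [0, 0, 0], "twist": [0, 0, 0]}, {"dp": [0, 0, 0], "twist": [0, 0, 0]}]}}

```text
clock: 5.25
tcp_pos: [0.4571, -0.3463, 0.0497]
ee_rot: [-0.022, 0.966, 0.007, 0.259]
contact_force: [-3.3, 4.6, 6.7]
opening: 0.0522
```

Call:
{"name": "servo_tool", "arguments": {"targets": [{"dp": [-0.1, 0, -0.18], "twist": [0, 0, 0]}, {"dp": [-0.3, 0, -0.52], "twist": [0, 0, 0]}, {"dp": [-0.6, 0, -1.04], "twist": [0, 0, 0]}, {"dp": [-1.0, 0, -1.73], "twist": [0, 0, 0]}, {"dp": [-1.4, 0, -2.42], "twist": [0, 0, 0]}]}}

```text
clock: 5.88
tcp_pos: [0.4571, -0.3468, 0.1207]
ee_rot: [-0.022, 0.966, 0.006, 0.259]
contact_force: [0.5, 0.3, -1.1]
opening: 0.0524
```

Call:
{"name": "servo_tool", "arguments": {"targets": [{"dp": [-0.5, 0, -0.87], "twist": [0, 0, 0]}, {"dp": [-1.1, 0, -1.9], "twist": [0, 0, 0]}, {"dp": [-1.7, 0, -2.94], "twist": [0, 0, 0]}, {"dp": [-2.1, 0, -3.64], "twist": [0, 0, 0]}, {"dp": [-2.1, 0, -3.64], "twist": [0, 0, 0]}]}}

```text
clock: 6.5
tcp_pos: [0.4573, -0.3473, 0.2262]
ee_rot: [-0.022, 0.965, 0.005, 0.26]
contact_force: [-0.7, -0.2, -0.6]
opening: 0.0522
```

Run:
```python
from h import *
o=get_obs();print(np.round(o["tcp_pos"],4),np.round(o["joint_positions"],3),np.round(o["contact_force"],2),o["opening"])
p,W,dirs,C=wcap("w3")
# cup axis in tool frame from collar and rim cloud (hand-held)
T=np.array(o["tcp_pos"]);R=Ro.from_quat(o["ee_rot"]).as_matrix();L=(W-T)@R
m=np.isfinite(L[...,0])&(L[...,2]>-.1)&(L[...,2]<.06)&(abs(L[...,1])<.034)&(L[...,0]>.02)
print(m.sum(),np.nanpercentile(L[m],[1,50,99],axis=0).round(4))
cv2.imwrite("pics/v3.png",np.hstack([p,cv2.cvtColor((m*255).astype(np.uint8),cv2.COLOR_GRAY2BGR)])[::1,:, :])
np.save("pics/L3.npy",L)
```

```text
[ 0.4573 -0.3473  0.2262] [-0.918 -0.075  1.612  0.44   1.309 -2.586] [-0.74 -0.15 -0.59] 0.05218400596200684
18311 [[ 0.0204 -0.0282 -0.067 ]
 [ 0.0372  0.0002 -0.0215]
 [ 0.0624  0.0286  0.0047]]
```

```bash
cat >> h.py <<'E'
# cup centre in tool frame, from the grasp
Rg=Ro.from_quat([-0.022,0.966,0.007,0.259]);CT=Rg.inv().apply(np.array([.4551,-.3462,.0605])-np.array([.4571,-.3463,.0497]))
YB=.897;MID=np.array([.5260,.0856,0])
def BX(yb=None): 
    y=YB if yb is None else yb; return np.array([np.cos(y),np.sin(y),0]),np.array([-np.sin(y),np.cos(y),0])
def place(cup,R): return np.array(cup)-R.apply(CT)
E
python3 - <<'E'
from h import *
o=get_obs();R=Ro.from_quat(o["ee_rot"]);L=np.load("pics/L3.npy")
print("CT",CT.round(4),"tilt now",R.as_matrix().round(3).tolist())
T=np.array(o["tcp_pos"]);c=T+R.apply(CT);W=L@R.as_matrix().T-c
y=.0465;U=W@np.array([[np.cos(y),-np.sin(y),0],[np.sin(y),np.cos(y),0],[0,0,1]])
m=(abs(U[...,1])<.006)&(U[...,2]>.02)&(U[...,2]<.04)&(abs(U[...,0])<.08)
P=U[m];print(len(P));cm=P[:,0]<-.03
print("collar top slope",np.polyfit(P[cm,0],P[cm,2],1),"x range",np.percentile(P[:,0],[.5,99.5]))
m=(U[...,2]>-.02)&(U[...,2]<.035)&(abs(U[...,1])<.04)&(abs(U[...,0]+.05)<.012);P=U[m];print("collar y",np.percentile(P[:,1],[1,99]).round(4),"z",np.percentile(P[:,2],99).round(4))
X,Y=BX();cr=MID+.12*X+[0,0,.07];print("cradle",cr)
Rt=tool(YB,D(30));tgt=cr-.20*X+[0,0,.16]
rel(place(tgt,Rt),Rt)
E
```

```text
CT [-0.0037  0.0002 -0.0103] tilt now [[-0.865, -0.046, 0.5], [-0.039, 0.999, 0.023], [-0.5, 0.0, -0.866]]
0Traceback (most recent call last):
  File "<stdin>", line 8, in <module>
    raise TypeError("expected non-empty vector for x")
TypeError: expected non-empty vector for x
```

Run:
```python
from h import *
o=get_obs();R=Ro.from_quat(o["ee_rot"]);L=np.load("pics/L3.npy")
W=L@R.as_matrix().T-R.apply(CT)
y=.0465;U=W@np.array([[np.cos(y),-np.sin(y),0],[np.sin(y),np.cos(y),0],[0,0,1]])
m=(abs(U[...,1])<.006)&(U[...,2]>.02)&(U[...,2]<.04)&(abs(U[...,0])<.08)
P=U[m];cm=P[:,0]<-.03
print(len(P),"collar top slope",np.polyfit(P[cm,0],P[cm,2],1),"x range",np.percentile(P[:,0],[.5,99.5]))
m=(U[...,2]>-.02)&(U[...,2]<.035)&(abs(U[...,1])<.04)&(abs(U[...,0]+.05)<.012);P=U[m];print("collar y",np.percentile(P[:,1],[1,99]).round(4),"z",np.percentile(P[:,2],99).round(4))
X,Y=BX();cr=MID+.12*X+[0,0,.07];print("cradle",cr)
Rt=tool(YB,D(30));tgt=cr-.20*X+[0,0,.16]
rel(place(tgt,Rt),Rt)
```

```text
3052 collar top slope [0.01342109 0.03111939] x range [-0.06174164  0.02071742]
collar y [-0.029   0.0291] z 0.0314
cradle [0.60087486 0.17937503 0.07      ]
dp [-1.2, 14.8, 0.93] tw [-0.425, 0.0, -0.737] rows 6.0
```

Call:
{"name": "servo_tool", "arguments": {"targets": [{"dp": [-0.1, 1.2, 0.1], "twist": [0, 0, 0]}, {"dp": [-0.2, 2.7, 0.2], "twist": [0, 0, 0]}, {"dp": [-0.4, 4.4, 0.3], "twist": [0, 0, 0]}, {"dp": [-0.5, 6.0, 0.4], "twist": [0, 0, 0]}, {"dp": [-0.6, 7.4, 0.5], "twist": [0, 0, 0]}]}}

```text
clock: 7.18
tcp_pos: [0.4671, -0.1594, 0.2189]
ee_rot: [-0.022, 0.966, 0.007, 0.258]
contact_force: [-0.2, 0.5, -0.3]
opening: 0.052
```

Call:
{"name": "servo_tool", "arguments": {"targets": [{"dp": [-0.1, 1.6, 0.1], "twist": [-0.085, 0, -0.147]}, {"dp": [-0.2, 3.2, 0.2], "twist": [-0.17, 0, -0.295]}, {"dp": [-0.4, 4.7, 0.3], "twist": [-0.255, 0, -0.442]}, {"dp": [-0.5, 6.2, 0.4], "twist": [-0.34, 0, -0.59]}, {"dp": [-0.6, 7.4, 0.43], "twist": [-0.425, 0, -0.737]}]}}

```text
clock: 7.8
tcp_pos: [0.4769, 0.026, 0.2175]
ee_rot: [-0.421, 0.869, 0.114, 0.232]
contact_force: [0.0, -0.3, -0.9]
opening: 0.0519
```

Call:
{"name": "servo_tool", "arguments": {"targets": [{"dp": [0, 0, 0], "twist": [0, 0, 0]}, {"dp": [0, 0, 0], "twist": [0, 0, 0]}]}}

```text
clock: 8.05
tcp_pos: [0.4773, 0.0241, 0.2182]
ee_rot: [-0.417, 0.871, 0.113, 0.233]
contact_force: [-0.6, 0.2, -0.5]
opening: 0.0521
```

Run:
```python
from h import *
o=get_obs();print(np.round(o["tcp_pos"],4),np.round(o["joint_positions"],3),np.round(o["contact_force"],2),o["opening"])
p,W,dirs,C=wcap("w4")
```

```text
[0.4773 0.0241 0.2182] [-0.308 -0.297  1.821  0.49   1.433 -2.795] [-0.58  0.19 -0.51] 0.0520824519348525
```

View pics/w4.png

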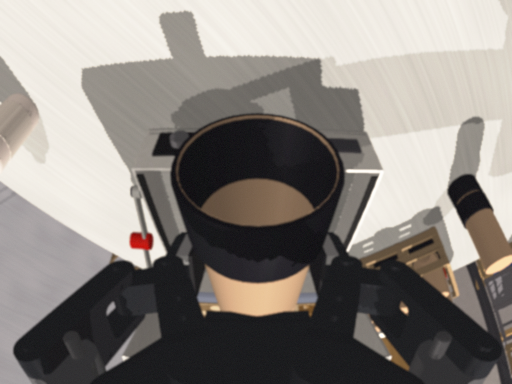

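The wrist view shows the box front rim at row ~170, corners at about (135,169) and (382,171), and the red knee at (141,241). Measuring the box from here.

Run:
```python
from h import *
im=cv2.imread("pics/w4.png");Z=np.load("pics/w4.npz");W,dirs,C=Z["W"],Z["dirs"],Z["C"]
X,Y=BX();q=W-MID;L=np.stack([q@X,q@Y,W[...,2]],-1)
zz=abs(L[...,2]-.08)<.004
m=zz&(abs(L[...,0])<.012)&(abs(L[...,1])<.14);P=L[m];print("front",len(P),np.polyfit(P[:,1],P[:,0],1),np.percentile(P[:,0],[2,50,98]).round(4),"y",np.percentile(P[:,1],[.5,99.5]).round(4))
for s in(1,-1):
    m=zz&(abs(L[...,1]-s*.138)<.012)&(L[...,0]>.02)&(L[...,0]<.2);P=L[m]
    if len(P)>9: print("side",s,len(P),np.polyfit(P[:,0],P[:,1],1),np.percentile(P[:,1],[2,50,98]).round(4),"x",np.percentile(P[:,0],[1,99]).round(4))
for uv in((135,169),(382,171)):
    a=onz(dirs,C,uv,.08)-MID;print("corner",(a@X).round(4),(a@Y).round(4))
hsv=cv2.cvtColor(im,cv2.COLOR_BGR2HSV);r=((hsv[...,0]<6)|(hsv[...,0]>174))&(hsv[...,1]>150)&(hsv[...,2]>80);r[:,:115]=0;r[:,165:]=0;r[:215]=0;r[260:]=0
vv,uu=np.where(r);P=L[r];print("knee px",uu.mean(),vv.mean(),"cloud",np.nanmedian(P,0).round(4),np.nanpercentile(P,[3,97],axis=0).round(4))
a=onz(dirs,C,(uu.mean(),vv.mean()),.103)-MID;print((a@X).round(4),(a@Y).round(4))
print("table",np.nanmedian(W[40:60,250:400,2]))
```

```text
front 419 [0.009238   0.00251525] [-0.0018  0.0025  0.0109] y [-0.1393  0.1394]
side 1 621 [-0.00824356  0.13362186] [0.1268 0.1328 0.1394] x [0.0209 0.164 ]
side -1 737 [ 0.00719965 -0.1367409 ] [-0.1476 -0.1357 -0.1281] x [0.0213 0.1678]
corner 0.0008 -0.135
corner 0.0051 0.1397
knee px 140.66901408450704 241.09154929577466 cloud [ 0.1053 -0.1545  0.1066] [[ 0.1012 -0.1678  0.0959]
 [ 0.1154 -0.1428  0.1117]]
0.1104 -0.1557
table 0.0007200001456083571
```

```bash
sed -i 's/^YB=.897/YB=.892/' h.py
python3 - <<'E'
from h import *
X,Y=BX();cr=MID+.12*X+[0,0,.07];print(cr)
Rt=tool(YB,D(30))
s=rel(place(cr-.07*X+[0,0,.10],Rt),Rt)
s=rel(place(cr-.0105*X+[0,0,.015],Rt),Rt,*s)
s=rel(place(cr,Rt),Rt,*s)
E
```

```text
[0.6013428  0.17899948 0.07      ]
dp [-3.33, 0.01, 4.67] tw [0.002, -0.0, 0.001] rows 2.3
dp [-0.36, -0.0, 4.13] tw [0.0, 0.0, 0.0] rows 1.7
dp [-0.06, 0.0, 0.73] tw [0.0, 0.0, 0.0] rows 0.3
```

Call:
{"name": "servo_tool", "arguments": {"targets": [{"dp": [-0.6, 0, 0.8], "twist": [0.002, 0, 0.001]}, {"dp": [-1.3, 0, 1.8], "twist": [0.002, 0, 0.001]}, {"dp": [-2.0, 0, 2.8], "twist": [0.002, 0, 0.001]}, {"dp": [-2.8, 0, 3.9], "twist": [0.002, 0, 0.001]}, {"dp": [-3.33, 0.01, 4.67], "twist": [0.002, 0, 0.001]}]}}

```text
clock: 8.72
tcp_pos: [0.5593, 0.1267, 0.159]
ee_rot: [-0.417, 0.871, 0.112, 0.234]
contact_force: [-0.2, -0.4, 0.0]
opening: 0.0523
```

Call:
{"name": "servo_tool", "arguments": {"targets": [{"dp": [-0.1, 0, 0.8], "twist": [0, 0, 0]}, {"dp": [-0.2, 0, 1.7], "twist": [0, 0, 0]}, {"dp": [-0.2, 0, 2.5], "twist": [0, 0, 0]}, {"dp": [-0.3, 0, 3.4], "twist": [0, 0, 0]}, {"dp": [-0.36, 0, 4.1], "twist": [0, 0, 0]}]}}

```text
clock: 9.35
tcp_pos: [0.5961, 0.172, 0.0747]
ee_rot: [-0.417, 0.871, 0.111, 0.234]
contact_force: [0.9, -0.3, -0.2]
opening: 0.0523
```

Call:
{"name": "servo_tool", "arguments": {"targets": [{"dp": [0, 0, 0], "twist": [0, 0, 0]}, {"dp": [0, 0, 0], "twist": [0, 0, 0]}]}}

```text
clock: 9.6
tcp_pos: [0.5962, 0.172, 0.0763]
ee_rot: [-0.417, 0.871, 0.111, 0.234]
contact_force: [-0.1, -0.6, -1.0]
opening: 0.0517
```

Run:
```python
from h import *
o=get_obs();print(np.round(o["joint_positions"],3),np.round(o["contact_force"],2),o["opening"])
R=Ro.from_quat(o["ee_rot"]);c=np.array(o["tcp_pos"])+R.apply(CT);X,Y=BX();cr=MID+.12*X+[0,0,.07];q=c-cr;print("cup rel cradle",q@X,q@Y,q[2])
Rt=tool(YB,D(30));s=rel(place(cr+[0,0,.008],Rt),Rt);rel(place(cr,Rt),Rt,*s)
p,W,dirs,C=wcap("w5");b=viewer.capture("scene")[0];t=viewer.capture("top")[0]
cv2.imwrite("pics/v5.png",np.hstack([cv2.resize(b[110:240,240:370],(400,400),interpolation=cv2.INTER_CUBIC),cv2.resize(t[105:235,115:245],(400,400),interpolation=cv2.INTER_CUBIC)]))
```

```text
[ 0.051  0.173  1.668  0.464  0.984 -2.612] [-0.1  -0.56 -1.02] 0.051722127766472205
cup rel cradle -0.010640604418986668 -0.00013361597415796015 0.017147785096948323
dp [-0.18, 0.01, 0.53] tw [-0.001, 0.001, 0.002] rows 0.2
dp [0.16, 0.0, 0.28] tw [0.0, 0.0, 0.0] rows 0.1
```

View pics/v5.png

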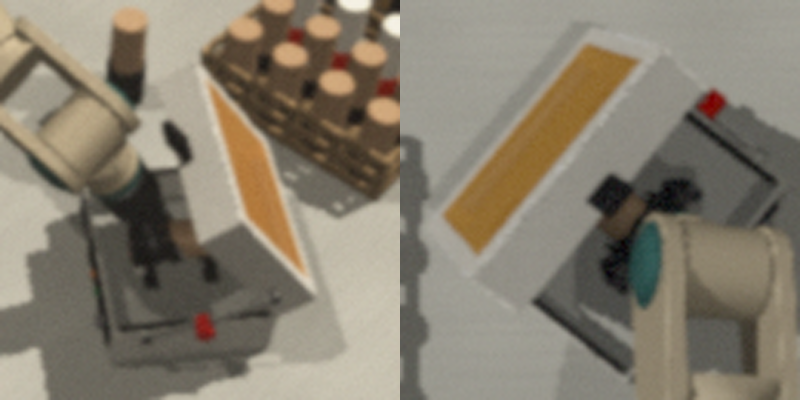

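The cup is inside the box, clear of the hood and above the saddles. Lowering gently now.

Call:
{"name": "servo_tool", "arguments": {"targets": [{"dp": [-0.1, 0.01, 0.25], "twist": [-0.001, 0.001, 0.002]}, {"dp": [-0.18, 0.01, 0.5], "twist": [-0.001, 0.001, 0.002]}, {"dp": [-0.18, 0.01, 0.53], "twist": [-0.001, 0.001, 0.002]}, {"dp": [-0.18, 0.01, 0.53], "twist": [-0.001, 0.001, 0.002]}]}}

```text
clock: 10.25
tcp_pos: [0.6023, 0.1812, 0.0662]
ee_rot: [-0.417, 0.871, 0.112, 0.233]
contact_force: [0.1, -0.2, -0.0]
opening: 0.0523
```

Call:
{"name": "servo_tool", "arguments": {"targets": [{"dp": [0.04, 0, 0.07], "twist": [0, 0, 0]}, {"dp": [0.08, 0, 0.14], "twist": [0, 0, 0]}, {"dp": [0.11, 0, 0.2], "twist": [0, 0, 0]}, {"dp": [0.11, 0, 0.2], "twist": [0, 0, 0]}]}}

```text
clock: 10.75
tcp_pos: [0.6029, 0.1811, 0.0611]
ee_rot: [-0.417, 0.871, 0.112, 0.234]
contact_force: [1.5, -0.8, 0.7]
opening: 0.0517
```

```bash
cat >> h.py <<'E'
def rep():
    o=get_obs();R=Ro.from_quat(o["ee_rot"]);c=np.array(o["tcp_pos"])+R.apply(CT);X,Y=BX();q=c-(MID+.12*X+[0,0,.07]);F=np.array(o["contact_force"])
    print("rel",np.round([q@X,q@Y,q[2]],4),"F box",np.round([F@X,F@Y,F[2]],2),"T",np.round(o["ft_torque"],2),o["opening"])
E
python3 -c "from h import *; rep()"
```

```text
rel [0.0006 0.0003 0.0019] F box [ 0.26 -1.67  0.69] T [-0.23 -0.06 -0.15] 0.05171096350234318
```

Call:
{"name": "servo_tool", "arguments": {"targets": [{"dp": [0.02, -0.02, 0.035], "twist": [0, 0, 0]}, {"dp": [0.04, -0.04, 0.07], "twist": [0, 0, 0]}, {"dp": [0.04, -0.04, 0.07], "twist": [0, 0, 0]}]}}

```text
clock: 11.12
tcp_pos: [0.6037, 0.1808, 0.0601]
ee_rot: [-0.417, 0.871, 0.112, 0.234]
contact_force: [-4.2, -1.4, 8.6]
opening: 0.0523
```

```bash
python3 -c "from h import *; rep()"
```

```text
rel [ 0.0009 -0.0005  0.0009] F box [-3.75  2.36  8.63] T [ 0.16  0.39 -0.25] 0.05225736398292423
```

Call:
{"name": "servo_tool", "arguments": {"targets": [{"dp": [0, 0.015, 0.01], "twist": [0, 0, 0]}, {"dp": [0, 0.015, 0.02], "twist": [0, 0, 0]}, {"dp": [0, 0.015, 0.02], "twist": [0, 0, 0]}, {"dp": [0, 0.015, 0.02], "twist": [0, 0, 0]}, {"dp": [0, 0.015, 0.02], "twist": [0, 0, 0]}]}}

```text
clock: 11.75
tcp_pos: [0.6038, 0.1809, 0.06]
ee_rot: [-0.417, 0.871, 0.112, 0.234]
contact_force: [-5.5, -4.1, 10.2]
opening: 0.0521
```

Run:
```python
from h import *; rep()
p,W,dirs,C=wcap("w6")
im=p;X,Y=BX();q=W-(MID+.12*X+[0,0,.07]);L=np.stack([q@X,q@Y,q[...,2]],-1)
m=(abs(L[...,1])<.006)&(L[...,2]>.022)&(L[...,2]<.04)&(L[...,0]<-.03)&(L[...,0]>-.08);P=L[m];print(len(P),"collar top",np.polyfit(P[:,0]+.045,P[:,2],1),np.percentile(P[:,0],[.5,99.5]).round(4))
m=(L[...,2]>-.02)&(L[...,2]<.035)&(abs(L[...,1])<.04)&(abs(L[...,0]+.05)<.012)
for lo,hi in((-.06,-.05),(-.045,-.032)):
    k=m&(L[...,0]>lo)&(L[...,0]<hi);P=L[k];print("collar y",np.percentile(P[:,1],[1,99]).round(4))
```

```text
rel [ 0.001  -0.0005  0.0008] F box [-6.63  1.75 10.19] T [ 0.02  0.44 -0.28] 0.05208529498554847
2065 collar top [0.01744835 0.0312657 ] [-0.0609 -0.0302]
collar y [-0.0298  0.0288]
collar y [-0.0283  0.0269]
```

View pics/w6.png

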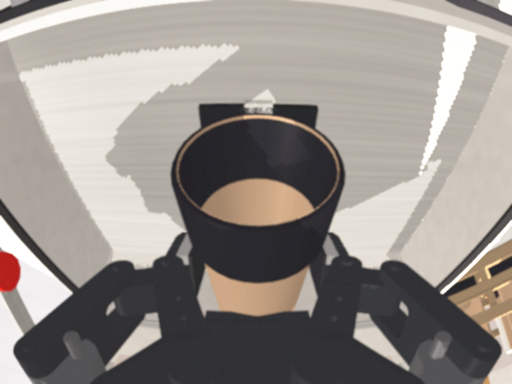

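Run:
```python
from h import *
Z=np.load("pics/w6.npz");W,C=Z["W"],Z["C"]
X,Y=BX();o=MID+.12*X+[0,0,.07];f=lambda w:np.stack([(w-o)@X,(w-o)@Y,(w-o)[...,2]],-1)
L=f(W);print("cam",f(C).round(3))
for v in(104,108,112,118,124):print(v,[L[v,u].round(3).tolist() for u in(203,215,235,300,314)])
print("floor",L[90,200].round(3),L[60,256].round(3))
```

```text
cam [-0.129 -0.001  0.079]
104 [[-0.052, -0.028, -0.05], [-0.053, -0.022, -0.05], [-0.052, -0.012, -0.05], [-0.051, 0.021, -0.052], [-0.052, 0.028, -0.051]]
108 [[-0.052, -0.028, -0.047], [-0.052, -0.022, -0.047], [-0.052, -0.012, -0.047], [-0.051, 0.021, -0.048], [-0.052, 0.027, -0.047]]
112 [[-0.05, -0.028, -0.047], [-0.049, -0.022, -0.047], [-0.049, -0.012, -0.047], [-0.049, 0.021, -0.047], [-0.049, 0.028, -0.047]]
118 [[-0.046, -0.028, -0.047], [-0.046, -0.022, -0.047], [-0.059, -0.01, -0.026], [-0.046, 0.021, -0.047], [-0.046, 0.028, -0.048]]
124 [[-0.042, -0.029, -0.048], [-0.059, -0.018, -0.022], [-0.056, -0.01, -0.027], [-0.059, 0.017, -0.022], [-0.042, 0.029, -0.047]]
floor [-0.06  -0.029 -0.052] [-0.075 -0.001 -0.052]
```

Saddle foot is at y=±29 mm about the cup axis with its front edge at −52 mm, as expected. The cup is centred, loaded about 10 N into the saddles and still held. Releasing now.

Call:
{"name": "servo_tool", "arguments": {"targets": [{"dp": [0, 0, 0], "twist": [0, 0, 0]}, {"dp": [0, 0, 0], "twist": [0, 0, 0]}, {"dp": [0, 0, 0], "twist": [0, 0, 0]}], "hand": 0.45}}

```text
clock: 12.18
tcp_pos: [0.6028, 0.1811, 0.0578]
ee_rot: [-0.417, 0.871, 0.112, 0.233]
contact_force: [0.1, -0.0, 0.4]
opening: 0.0619
```

Call:
{"name": "servo_tool", "arguments": {"targets": [{"dp": [0, 0, 0], "twist": [0, 0, 0]}, {"dp": [0, 0, 0], "twist": [0, 0, 0]}, {"dp": [0, 0, 0], "twist": [0, 0, 0]}, {"dp": [0, 0, 0], "twist": [0, 0, 0]}], "hand": 1}}

```text
clock: 12.68
tcp_pos: [0.6031, 0.181, 0.0583]
ee_rot: [-0.417, 0.871, 0.112, 0.233]
contact_force: [-0.4, -0.0, -0.1]
opening: 0.0854
```

Call:
{"name": "servo_tool", "arguments": {"targets": [{"dp": [0, 0, -0.4], "twist": [0, 0, 0]}, {"dp": [0, 0, -1.0], "twist": [0, 0, 0]}, {"dp": [0, 0, -2.0], "twist": [0, 0, 0]}, {"dp": [0, 0, -3.2], "twist": [0, 0, 0]}, {"dp": [0, 0, -4.4], "twist": [0, 0, 0]}]}}

```text
clock: 13.3
tcp_pos: [0.5683, 0.1374, 0.1556]
ee_rot: [-0.417, 0.871, 0.112, 0.234]
contact_force: [-0.6, -0.7, -0.5]
opening: 0.0853
```

Run:
```python
from h import *; o=get_obs();print(np.round(o["tcp_pos"],4),np.round(o["joint_positions"],3),np.round(o["contact_force"],2))
p,W,dirs,C=wcap("w7")
X,Y=BX();q=W-(MID+.12*X+[0,0,.07]);L=np.stack([q@X,q@Y,q[...,2]],-1)
m=(abs(L[...,1])<.006)&(L[...,2]>.022)&(L[...,2]<.04)&(L[...,0]<.08)&(L[...,0]>-.08);P=L[m];k=P[:,0]<-.03
print("collar top",np.polyfit(P[k,0]+.045,P[k,2],1),"x",np.percentile(P[:,0],[.5,99.5]).round(4))
k=P[:,0]>-.02;print("body top",k.sum(),np.polyfit(P[k,0],P[k,2],1))
for lo,hi in((-.06,-.05),(-.045,-.032),(-.02,0),(.01,.03)):
    k=(L[...,2]>0)&(L[...,2]<.035)&(abs(L[...,1])<.04)&(L[...,0]>lo)&(L[...,0]<hi);P=L[k];
    if len(P):print(lo,"y",np.percentile(P[:,1],[1,99]).round(4))
# knee
hsv=cv2.cvtColor(p,cv2.COLOR_BGR2HSV);r=((hsv[...,0]<6)|(hsv[...,0]>174))&(hsv[...,1]>150)&(hsv[...,2]>80)&(abs(L[...,1]+.155)<.04)&(abs(L[...,0])<.06)
vv,uu=np.where(r);print("knee px",len(uu),uu.mean(),vv.mean(),np.nanpercentile(L[r],[3,50,97],axis=0).round(4))
```

```text
[0.5683 0.1374 0.1556] [-0.018 -0.004  1.687  0.446  1.158 -2.601] [-0.63 -0.67 -0.47]
collar top [-0.01274453  0.03105195] x [-0.0603  0.0635]
body top 826 [-0.00608406  0.02735413]
-0.06 y [-0.0294  0.0292]
-0.045 y [-0.0287  0.0278]
-0.02 y [-0.0258  0.0242]
0.01 y [-0.0262  0.0239]
knee px 751 79.08921438082557 207.6804260985353 [[-1.750e-02 -1.677e-01  2.470e-02]
 [-1.210e-02 -1.502e-01  3.630e-02]
 [-1.000e-04 -1.422e-01  4.200e-02]]
```

The cup is released and level, about +1.5 mm along and −0.5 mm sideways from its seat. Next, the knee: centre is at about (−8, −156, +29) mm from the cradle, and I'll grip the boss by its end faces.

```bash
cat >> h.py <<'E'
def box2w(v): X,Y=BX();return MID+.12*X+[0,0,.07]+v[0]*X+v[1]*Y+np.array([0,0,v[2]])
def kpose(c,th,ahead=.006,back=0):
    R=tool(YB,th);return box2w(c)+R.as_matrix()[:,2]*(ahead-back),R
KN=np.array([-.008,-.156,.029])
E
python3 - <<'E'
from h import *
s=rel(*kpose(KN,D(30),back=.1));rel(*kpose(KN,D(30)),*s);print(s[0],box2w(KN))
E
```

```text
dp [-0.33, -6.17, -0.72] tw [-0.004, 0.004, 0.003] rows 2.5
dp [-0.0, -0.0, 4.0] tw [0.0, 0.0, 0.0] rows 1.6
[0.68823001 0.03824575 0.18040639] [0.71773927 0.07482722 0.099     ]
```

Call:
{"name": "servo_tool", "arguments": {"targets": [{"dp": [-0.1, -1.0, -0.5], "twist": [0, 0, 0]}, {"dp": [-0.2, -2.4, -0.7], "twist": [0, 0, 0]}, {"dp": [-0.3, -3.8, -0.7], "twist": [0, 0, 0]}, {"dp": [-0.33, -5.1, -0.72], "twist": [-0.002, 0.002, 0.001]}, {"dp": [-0.33, -6.17, -0.72], "twist": [-0.004, 0.004, 0.003]}]}}

```text
clock: 13.98
tcp_pos: [0.6886, 0.0389, 0.1737]
ee_rot: [-0.416, 0.872, 0.113, 0.231]
contact_force: [0.6, -0.1, 0.9]
opening: 0.0851
```

Call:
{"name": "servo_tool", "arguments": {"targets": [{"dp": [0, 0, 0], "twist": [0, 0, 0]}, {"dp": [0, 0, 0], "twist": [0, 0, 0]}]}}

```text
clock: 14.22
tcp_pos: [0.6873, 0.0403, 0.1732]
ee_rot: [-0.417, 0.872, 0.114, 0.23]
contact_force: [-0.5, 0.1, 0.4]
opening: 0.0855
```

Run:
```python
from h import *; o=get_obs();print(np.round(o["tcp_pos"],4),np.round(o["joint_positions"],3),np.round(o["contact_force"],2))
p,W,dirs,C=wcap("w8")
X,Y=BX();q=W-(MID+.12*X+[0,0,.07]);L=np.stack([q@X,q@Y,q[...,2]],-1)
hsv=cv2.cvtColor(p,cv2.COLOR_BGR2HSV);r=((hsv[...,0]<6)|(hsv[...,0]>174))&(hsv[...,1]>150)&(hsv[...,2]>60)&(abs(L[...,1]+.155)<.04)&(abs(L[...,0])<.06)
vv,uu=np.where(r);P=L[r];print("knee px",len(uu),uu.mean(),vv.mean(),np.nanpercentile(P,[2,50,98],axis=0).round(4))
A=np.c_[2*P[:,0],2*P[:,2],np.ones(len(P))];s=np.linalg.lstsq(A,P[:,0]**2+P[:,2]**2,rcond=None)[0];print("circle",s[:2],np.sqrt(s[2]+s[0]**2+s[1]**2))
s=rel(*kpose(KN,D(30)))
```

```text
[0.6873 0.0403 0.1732] [-0.175  0.323  1.284  0.471  1.301 -2.711] [-0.5   0.1   0.36]
knee px 821 252.66747868453106 195.05968331303288 [[-0.0182 -0.1691  0.0276]
 [-0.0139 -0.1574  0.0384]
 [-0.0032 -0.1442  0.042 ]]
circle [-0.0066967  0.0307447] 0.010715917963831912
dp [-0.12, -0.11, 3.73] tw [0.006, -0.004, -0.002] rows 1.5
```

View pics/w8.png

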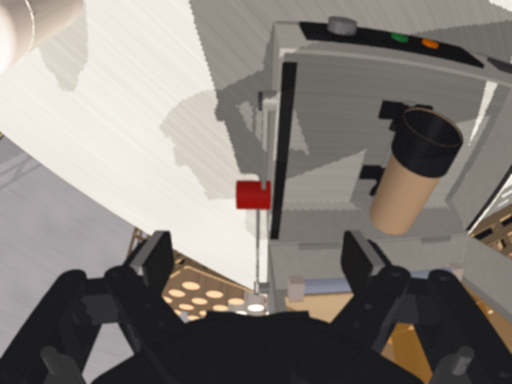

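The red boss is at (253,195), midway between the fingers; fit centre is (−7, −157, +31) mm. Descending 93 mm and closing on its ends.

Call:
{"name": "servo_tool", "arguments": {"targets": [{"dp": [-0.1, -0.11, 1.0], "twist": [0.003, -0.002, -0.002]}, {"dp": [-0.1, -0.11, 2.0], "twist": [0.006, -0.004, -0.002]}, {"dp": [-0.1, -0.11, 3.0], "twist": [0.006, -0.004, -0.002]}, {"dp": [-0.1, -0.11, 3.7], "twist": [0.006, -0.004, -0.002]}, {"dp": [-0.1, -0.11, 3.7], "twist": [0.006, -0.004, -0.002]}]}}

```text
clock: 14.9
tcp_pos: [0.7189, 0.0769, 0.0927]
ee_rot: [-0.417, 0.872, 0.112, 0.232]
contact_force: [1.2, 1.0, 0.4]
opening: 0.0853
```

Run:
```python
from h import *; o=get_obs();print(np.round(o["tcp_pos"],4),np.round(o["joint_positions"],3),np.round(o["contact_force"],2))
rel(*kpose(np.array([-.007,-.1565,.03]),D(30)))
p,W,dirs,C=wcap("w9")
```

```text
[0.7189 0.0769 0.0927] [-0.109  0.468  1.267  0.478  1.154 -2.713] [1.19 1.03 0.41]
dp [-0.1, -0.04, -0.04] tw [0.002, -0.002, -0.0] rows 0.0
```

Call:
{"name": "servo_tool", "arguments": {"targets": [{"dp": [-0.1, -0.04, -0.04], "twist": [0, 0, 0]}, {"dp": [-0.1, -0.04, -0.04], "twist": [0, 0, 0]}, {"dp": [-0.1, -0.04, -0.04], "twist": [0, 0, 0]}, {"dp": [-0.1, -0.04, -0.04], "twist": [0, 0, 0]}, {"dp": [-0.1, -0.04, -0.04], "twist": [0, 0, 0]}], "hand": -1}}

```text
clock: 15.58
tcp_pos: [0.7207, 0.0771, 0.0971]
ee_rot: [-0.417, 0.871, 0.112, 0.233]
contact_force: [-9.9, -0.4, 6.7]
opening: 0.0264
```

Call:
{"name": "servo_tool", "arguments": {"targets": [{"dp": [0, 0, 0], "twist": [0, 0, 0]}, {"dp": [0, 0, 0], "twist": [0, 0, 0]}, {"dp": [0, 0, 0], "twist": [0, 0, 0]}, {"dp": [0, 0, 0], "twist": [0, 0, 0]}]}}

```text
clock: 16.08
tcp_pos: [0.7207, 0.0771, 0.0971]
ee_rot: [-0.417, 0.871, 0.112, 0.233]
contact_force: [-10.1, -0.5, 6.8]
opening: 0.0265
```

Run:
```python
from h import *; rep()
o=get_obs();T=np.array(o["tcp_pos"]);R=Ro.from_quat(o["ee_rot"]);X,Y=BX()
for d in(4,8,12,16,20,24):
    a=d/77;u=np.deg2rad(65) ; # arc about front pivot: direction starts 65 deg above level to the front and curls forward
    v=77*np.array([-np.cos(u)*np.sin(a)-np.sin(u)*(1-np.cos(a)), np.sin(u)*np.sin(a)-np.cos(u)*(1-np.cos(a))])/1000
    print(d,v.round(4),(R.inv().apply(v[0]*X+[0,0,v[1]])/.025).round(2))
```

```text
rel [-0.0064 -0.1567  0.0379] F box [-6.67  7.55  6.77] T [0.3  1.33 0.54] 0.026513986051355864
4 [-0.0018  0.0036] [-0.01  0.   -0.16]
8 [-0.0038  0.0071] [-0.01  0.   -0.32]
12 [-0.0059  0.0104] [-0.    0.   -0.48]
16 [-0.0082  0.0137] [ 0.01  0.   -0.64]
20 [-0.0107  0.0168] [ 0.03  0.   -0.8 ]
24 [-0.0133  0.0198] [ 0.07  0.   -0.95]
```

Call:
{"name": "servo_tool", "arguments": {"targets": [{"dp": [-0.01, 0, -0.16], "twist": [0, 0, 0]}, {"dp": [-0.01, 0, -0.32], "twist": [0, 0, 0]}, {"dp": [0, 0, -0.48], "twist": [0, 0, 0]}, {"dp": [0.01, 0, -0.64], "twist": [0, 0, 0]}, {"dp": [0.03, 0, -0.8], "twist": [0, 0, 0]}]}}

```text
clock: 16.7
tcp_pos: [0.7135, 0.0684, 0.1114]
ee_rot: [-0.417, 0.872, 0.112, 0.232]
contact_force: [-5.1, 2.9, -10.7]
opening: 0.0259
```

Run:
```python
from h import *; rep()
```

```text
rel [-0.0177 -0.1566  0.0522] F box [ -0.93   5.82 -10.72] T [-0.37  1.16  0.32] 0.02593111375873878
```

Call:
{"name": "servo_tool", "arguments": {"targets": [{"dp": [0.04, 0, -0.15], "twist": [0, 0, 0]}, {"dp": [0.08, 0, -0.25], "twist": [0, 0, 0]}, {"dp": [0.08, 0, -0.25], "twist": [0, 0, 0]}]}}

```text
clock: 17.08
tcp_pos: [0.7105, 0.0648, 0.1162]
ee_rot: [-0.417, 0.872, 0.112, 0.232]
contact_force: [-4.6, 3.6, -8.2]
opening: 0.0262
```

Run:
```python
from h import *; rep()
p,W,dirs,C=wcap("w10");b,d=viewer.capture("scene");t,dt=viewer.capture("top");np.save("pics/dt10.npy",dt);cv2.imwrite("pics/top10.png",t)
for n,im in(("scene",b),("top",t)):
    hsv=cv2.cvtColor(im,cv2.COLOR_BGR2HSV)
    r=((hsv[...,0]<6)|(hsv[...,0]>174))&(hsv[...,1]>150)&(hsv[...,2]>80)
    vv,uu=np.where(r[125:235,200:330]);print(n,len(uu),uu.mean()+200,vv.mean()+125)
cv2.imwrite("pics/v10.png",np.hstack([cv2.resize(b[110:240,240:370],(400,400),interpolation=cv2.INTER_CUBIC),cv2.resize(t[105:235,115:245],(400,400),interpolation=cv2.INTER_CUBIC)]))
```

```text
rel [-0.0223 -0.1565  0.057 ] F box [-0.05  5.87 -8.17] T [0.07 0.99 0.62] 0.0262247213634127
scene 20 268.35 214.05
top 172 295.3139534883721 215.92441860465118
```

View pics/v10.png

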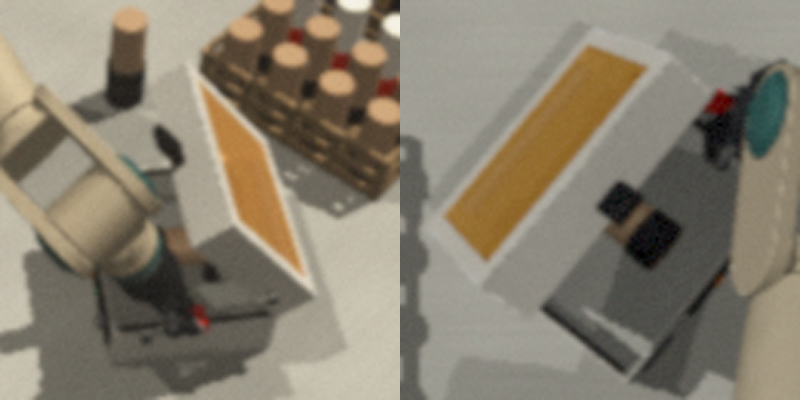

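Compared with the earlier top view, the lug has moved about 6 px forward, so the hood has sunk and the stay is past centre. Releasing the boss and backing out along the tool.

Call:
{"name": "servo_tool", "arguments": {"targets": [{"dp": [0, 0, 0], "twist": [0, 0, 0]}, {"dp": [0, 0, 0], "twist": [0, 0, 0]}, {"dp": [0, 0, 0], "twist": [0, 0, 0]}, {"dp": [0, 0, 0], "twist": [0, 0, 0]}, {"dp": [0, 0, 0], "twist": [0, 0, 0]}], "hand": 1}}

```text
clock: 17.85
tcp_pos: [0.7119, 0.0645, 0.1178]
ee_rot: [-0.416, 0.872, 0.111, 0.234]
contact_force: [-0.4, 0.6, 0.2]
opening: 0.085
```

Call:
{"name": "servo_tool", "arguments": {"targets": [{"dp": [0, 0, -0.5], "twist": [0, 0, 0]}, {"dp": [0, 0, -1.5], "twist": [0, 0, 0]}, {"dp": [0, 0, -3.0], "twist": [0, 0, 0]}, {"dp": [0, 0, -4.5], "twist": [0, 0, 0]}, {"dp": [0, 0, -6.0], "twist": [0, 0, 0]}]}}

```text
clock: 18.48
tcp_pos: [0.664, 0.0056, 0.2496]
ee_rot: [-0.417, 0.872, 0.111, 0.234]
contact_force: [1.0, -0.9, 0.3]
opening: 0.0853
```

Call:
{"name": "servo_tool", "arguments": {"targets": [{"dp": [0, 0, -1.0], "twist": [0, 0, 0]}, {"dp": [0, 0, -2.0], "twist": [0, 0, 0]}, {"dp": [0, 0, -2.0], "twist": [0, 0, 0]}, {"dp": [0, 0, -2.0], "twist": [0, 0, 0]}], "hand": -1}}

```text
clock: 18.98
tcp_pos: [0.6488, -0.0129, 0.29]
ee_rot: [-0.416, 0.872, 0.112, 0.233]
contact_force: [0.1, 0.0, -0.1]
opening: 0.0122
```

```bash
cat >> h.py <<'E'
HX=.1 # hinge at cradle x +100 mm, z +10 mm
def lugframe(L): # L cradle-frame -> (s,n) not rotated: radius, elevation
    dx=L[...,0]-HX;dz=L[...,2]-.01;return np.hypot(dx,dz),np.arctan2(dz,-dx)
def push(al,yaw=.6,th=D(30),s=.252,cl=0,back=0,y=0):
    ph=.96-al;ph=ph if ph>0 else ph;u=np.array([-np.cos(ph),0,np.sin(ph)]);n=np.array([np.sin(ph),0,np.cos(ph)])
    R=tool(yaw,th);M=R.as_matrix();c=box2w(np.array([HX,y,.01])+s*u+(.024+cl)*n)
    return c-.011*M[:,0]-back*M[:,2],R
E
python3 - <<'E'
from h import *; o=get_obs();print(np.round(o["tcp_pos"],4),np.round(o["joint_positions"],3),np.round(o["contact_force"],2),o["opening"])
t,dt=viewer.capture("top");W=cloud("top",dt);cv2.imwrite("pics/top11.png",t)
X,Y=BX();q=W-(MID+.12*X+[0,0,.07]);L=np.stack([q@X,q@Y,q[...,2]],-1)
def lug(t,L):
    g=cv2.cvtColor(t,cv2.COLOR_BGR2GRAY)
    m=(g<70)&(L[...,2]>.12)&(abs(L[...,1])<.035)&(abs(L[...,0])<.2)
    r,e=lugframe(L[m]);print("lug",m.sum(),"x,y,z",np.median(L[m],0).round(3),"r",np.percentile(r,[5,50,95]).round(3),"el",np.percentile(e,[5,50,95]).round(3))
W0=np.load("pics/Wtop.npy");q=W0-(MID+.12*X+[0,0,.07]);L0=np.stack([q@X,q@Y,q[...,2]],-1)
lug(cv2.imread("pics/top0.png"),L0);lug(t,L)
p=wcap("w11")
hsv=cv2.cvtColor(t,cv2.COLOR_BGR2HSV);r=((hsv[...,0]<6)|(hsv[...,0]>174))&(hsv[...,1]>150)&(hsv[...,2]>80)
vv,uu=np.where(r[125:235,200:250]);print("knee",len(uu),uu.mean()+200,vv.mean()+125)
E
```

```text
[ 0.6488 -0.0129  0.29  ] [-0.278  0.187  1.212  0.478  1.527 -2.709] [ 0.15  0.02 -0.13] 0.012237281439803157
lug 110 x,y,z [-0.035  0.001  0.238] r [0.237 0.266 0.272] el [1.001 1.042 1.057]
lug 120 x,y,z [-0.044  0.001  0.23 ] r [0.236 0.265 0.272] el [0.956 0.997 1.011]
knee 33 218.0 138.4848484848485
```

Run:
```python
from h import *
for k in([-.007,-.1565,.041],[-.015,-.1565,.050],[-.023,-.1565,.061]): print(k,proj("top",box2w(np.array(k))).round(1),proj("scene",box2w(np.array(k))).round(1))
s=viewer.capture("scene")[0];hsv=cv2.cvtColor(s,cv2.COLOR_BGR2HSV);r=((hsv[...,0]<6)|(hsv[...,0]>174))&(hsv[...,1]>150)&(hsv[...,2]>80)
vv,uu=np.where(r[195:235,280:330]);print("knee scene",len(uu),uu.mean()+280,vv.mean()+195)
a=rel(*push(.04,cl=.03,back=.06));b=rel(*push(.04,cl=.03),*a);rel(*push(.04),*b)
from kin import *
```

```text
[-0.007, -0.1565, 0.041] [[215.8 137.3]] [[305.7 213.7]]
[-0.015, -0.1565, 0.05] [[217.5 138. ]] [[304.  212.7]]
[-0.023, -0.1565, 0.061] [[219.1 138.6]] [[302.3 211.3]]
knee scene 34 304.05882352941177 213.2941176470588
dp [-4.74, 6.53, -1.01] tw [0.147, -0.001, 0.252] rows 3.3
dp [-0.0, -0.0, 2.4] tw [0.0, 0.0, 0.0] rows 1.0
dp [1.16, -0.27, 0.17] tw [0.0, 0.0, 0.0] rows 0.5
```

Call:
{"name": "servo_tool", "arguments": {"targets": [{"dp": [-2.0, 0, -1.0], "twist": [0.03, 0, 0.05]}, {"dp": [-4.0, 0.6, -1.8], "twist": [0.06, 0, 0.1]}, {"dp": [-4.74, 2.6, -1.8], "twist": [0.09, 0, 0.15]}, {"dp": [-4.74, 4.6, -1.4], "twist": [0.12, 0, 0.2]}, {"dp": [-4.74, 6.53, -1.01], "twist": [0.147, 0, 0.252]}]}}

```text
clock: 19.75
tcp_pos: [0.5773, 0.161, 0.3709]
ee_rot: [-0.285, 0.923, 0.076, 0.247]
contact_force: [0.0, 0.7, 0.7]
opening: -0.0001
```

Call:
{"name": "servo_tool", "arguments": {"targets": [{"dp": [0, 0, 0], "twist": [0, 0, 0]}, {"dp": [0, 0, 0], "twist": [0, 0, 0]}]}}

```text
clock: 20.0
tcp_pos: [0.5787, 0.1596, 0.3717]
ee_rot: [-0.286, 0.923, 0.076, 0.247]
contact_force: [0.1, -0.3, -0.1]
opening: 0.0002
```

Run:
```python
from h import *; o=get_obs();print(np.round(o["tcp_pos"],4),np.round(o["joint_positions"],3),np.round(o["contact_force"],2),o["opening"])
b=rel(*push(.04,cl=.03));rel(*push(.04),*b)
p=wcap("w12")[0];t=viewer.capture("top")[0]
cv2.imwrite("pics/v12.png",np.hstack([cv2.resize(p,(440,330)),cv2.resize(t[105:235,115:245],(330,330),interpolation=cv2.INTER_CUBIC)]))
```

```text
[0.5787 0.1596 0.3717] [ 0.094 -0.102  1.349  0.246  1.431 -2.054] [ 0.12 -0.26 -0.05] 0.00023781018493996834
dp [0.03, 0.02, 2.43] tw [-0.001, -0.0, 0.001] rows 1.0
dp [1.16, -0.27, 0.17] tw [0.0, 0.0, 0.0] rows 0.5
```

View pics/v12.png

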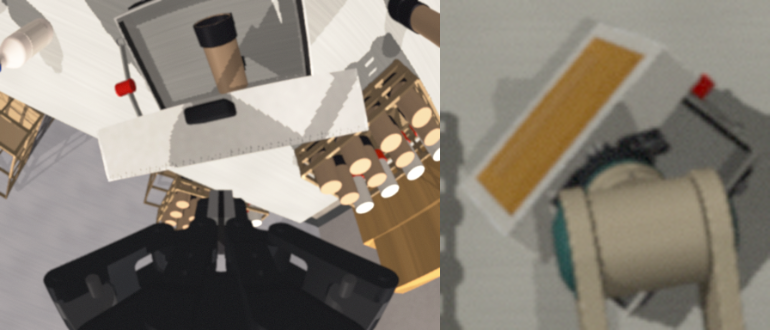

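The wrist view shows the lug at (210,110) on the hood's front face, with the shut fingertips at (222,200) above and behind it and clear of the hood. Going alongside the lug, then pushing along its arc.

Call:
{"name": "servo_tool", "arguments": {"targets": [{"dp": [0, 0, 0.6], "twist": [0, 0, 0]}, {"dp": [0, 0, 1.2], "twist": [0, 0, 0]}, {"dp": [0, 0, 1.8], "twist": [0, 0, 0]}, {"dp": [0.03, 0.02, 2.43], "twist": [0, 0, 0]}, {"dp": [0.03, 0.02, 2.43], "twist": [0, 0, 0]}]}}

```text
clock: 20.72
tcp_pos: [0.6026, 0.1769, 0.3164]
ee_rot: [-0.286, 0.923, 0.076, 0.246]
contact_force: [-0.2, -1.3, -0.4]
opening: -0.0001
```

Call:
{"name": "servo_tool", "arguments": {"targets": [{"dp": [0.4, -0.09, 0.06], "twist": [0, 0, 0]}, {"dp": [0.8, -0.18, 0.12], "twist": [0, 0, 0]}, {"dp": [1.16, -0.27, 0.17], "twist": [0, 0, 0]}, {"dp": [1.16, -0.27, 0.17], "twist": [0, 0, 0]}]}}

```text
clock: 21.22
tcp_pos: [0.5873, 0.1574, 0.3006]
ee_rot: [-0.285, 0.923, 0.076, 0.248]
contact_force: [-0.7, 0.2, 0.6]
opening: 0.0001
```

Run:
```python
from h import *; o=get_obs();print(np.round(o["contact_force"],2));rep()
for al in(.1,.2,.3,.4): rel(*push(al))
```

```text
[-0.66  0.19  0.63]
rel [-0.0275 -0.0018  0.2414] F box [-0.27  0.64  0.63] T [-0.13  0.16  0.  ] 0.00012881444328280623
dp [0.55, -0.14, 0.07] tw [-0.002, -0.0, -0.0] rows 0.2
dp [1.52, -0.37, 0.23] tw [-0.002, -0.0, -0.0] rows 0.6
dp [2.48, -0.58, 0.49] tw [-0.002, -0.0, -0.0] rows 1.0
dp [3.41, -0.76, 0.85] tw [-0.002, -0.0, -0.0] rows 1.4
```

Call:
{"name": "servo_tool", "arguments": {"targets": [{"dp": [0.3, -0.07, 0.04], "twist": [0, 0, 0]}, {"dp": [0.7, -0.17, 0.1], "twist": [0, 0, 0]}, {"dp": [1.1, -0.27, 0.16], "twist": [0, 0, 0]}, {"dp": [1.52, -0.37, 0.23], "twist": [0, 0, 0]}, {"dp": [2.0, -0.48, 0.35], "twist": [0, 0, 0]}]}}

```text
clock: 21.85
tcp_pos: [0.5618, 0.1257, 0.2676]
ee_rot: [-0.286, 0.923, 0.076, 0.247]
contact_force: [-0.8, 1.3, 3.5]
opening: -0.0004
```

Run:
```python
from h import *; o=get_obs();print(np.round(o["contact_force"],2));rep()
t,dt=viewer.capture("scene");W=cloud("scene",dt);X,Y=BX();q=W-(MID+.12*X+[0,0,.07]);L=np.stack([q@X,q@Y,q[...,2]],-1)
hsv=cv2.cvtColor(t,cv2.COLOR_BGR2HSV);m=(hsv[...,0]>8)&(hsv[...,0]<20)&(hsv[...,1]>120)&(hsv[...,2]>110)&(abs(L[...,1])<.13)&(L[...,2]>.05)
P=L[m];k=np.polyfit(P[:,0],P[:,2],1);print("hood panel elev",np.arctan(-k[0]),"(open .96)",len(P))
for al in(.3,.4,.5,.6): rel(*push(al))
```

```text
[-0.82  1.34  3.52]
rel [-0.0681 -0.0019  0.2084] F box [0.53 1.48 3.52] T [0.18 0.04 0.12] -0.00040234098408308737
hood panel elev 0.714635225974939 (open .96) 966
dp [0.4, -0.09, 0.09] tw [-0.001, -0.003, -0.0] rows 0.2
dp [1.33, -0.28, 0.45] tw [-0.001, -0.003, -0.0] rows 0.6
dp [2.22, -0.45, 0.89] tw [-0.001, -0.003, -0.0] rows 1.0
dp [3.07, -0.59, 1.43] tw [-0.001, -0.003, -0.0] rows 1.4
```

Call:
{"name": "servo_tool", "arguments": {"targets": [{"dp": [0.4, -0.09, 0.09], "twist": [0, 0, 0]}, {"dp": [0.87, -0.19, 0.27], "twist": [0, 0, 0]}, {"dp": [1.33, -0.28, 0.45], "twist": [0, 0, 0]}, {"dp": [1.78, -0.37, 0.67], "twist": [0, 0, 0]}, {"dp": [2.22, -0.45, 0.89], "twist": [0, 0, 0]}]}}

```text
clock: 22.52
tcp_pos: [0.5378, 0.0955, 0.2202]
ee_rot: [-0.285, 0.923, 0.076, 0.247]
contact_force: [0.1, 2.1, 1.2]
opening: 0.0001
```

Run:
```python
from h import *; o=get_obs();rep();print(np.round(o["joint_positions"],2))
for al in(.55,.6,.65,.7,.75): rel(*push(al))
print();s=push(.75)
for al in(.8,.85,.9,.96): rel(*push(al),*s)
```

```text
rel [-0.1067 -0.0022  0.161 ] F box [1.67 1.23 1.17] T [0.21 0.12 0.13] 0.0001069897790745844
[-0.05 -0.23  1.76  0.33  1.2  -2.28]
dp [0.5, -0.08, 0.28] tw [-0.001, -0.0, 0.0] rows 0.2
dp [0.92, -0.14, 0.56] tw [-0.001, -0.0, 0.0] rows 0.4
dp [1.32, -0.2, 0.86] tw [-0.001, -0.0, 0.0] rows 0.6
dp [1.71, -0.26, 1.17] tw [-0.001, -0.0, 0.0] rows 0.8
dp [2.09, -0.3, 1.51] tw [-0.001, -0.0, 0.0] rows 1.0

dp [0.36, -0.04, 0.35] tw [0.0, 0.0, 0.0] rows 0.2
dp [0.7, -0.07, 0.73] tw [0.0, 0.0, 0.0] rows 0.4
dp [1.03, -0.1, 1.11] tw [0.0, 0.0, 0.0] rows 0.6
dp [1.39, -0.12, 1.6] tw [0.0, 0.0, 0.0] rows 0.8
```

Call:
{"name": "servo_tool", "arguments": {"targets": [{"dp": [0.5, -0.08, 0.28], "twist": [0, 0, 0]}, {"dp": [0.92, -0.14, 0.56], "twist": [0, 0, 0]}, {"dp": [1.32, -0.2, 0.86], "twist": [0, 0, 0]}, {"dp": [1.71, -0.26, 1.17], "twist": [0, 0, 0]}, {"dp": [2.09, -0.3, 1.51], "twist": [0, 0, 0]}]}}

```text
clock: 23.15
tcp_pos: [0.5205, 0.0744, 0.1615]
ee_rot: [-0.286, 0.923, 0.076, 0.247]
contact_force: [-0.3, -0.4, 3.5]
opening: -0.0003
```

Call:
{"name": "servo_tool", "arguments": {"targets": [{"dp": [0.3, -0.03, 0.3], "twist": [0, 0, 0]}, {"dp": [0.6, -0.06, 0.62], "twist": [0, 0, 0]}, {"dp": [0.85, -0.08, 0.9], "twist": [0, 0, 0]}, {"dp": [1.03, -0.1, 1.11], "twist": [0, 0, 0]}, {"dp": [1.2, -0.11, 1.33], "twist": [0, 0, 0]}]}}

```text
clock: 23.78
tcp_pos: [0.5146, 0.0671, 0.1181]
ee_rot: [-0.286, 0.923, 0.076, 0.247]
contact_force: [-0.8, -0.4, 0.6]
opening: -0.0
```

```bash
cat >> h.py <<'E'
def panel():
    t,dt=viewer.capture("scene");W=cloud("scene",dt);X,Y=BX();q=W-(MID+.12*X+[0,0,.07]);L=np.stack([q@X,q@Y,q[...,2]],-1)
    hsv=cv2.cvtColor(t,cv2.COLOR_BGR2HSV);m=(hsv[...,0]>8)&(hsv[...,0]<20)&(hsv[...,1]>120)&(hsv[...,2]>110)&(abs(L[...,1])<.12)&(L[...,2]>.03)&(L[...,0]<.1)&(L[...,0]>-.15)
    P=L[m];k=np.polyfit(P[:,0],P[:,2],1);print("hood panel elev",np.arctan(-k[0]),len(P),"z",np.percentile(P[:,2],[5,50,95]).round(4));return t
E
python3 - <<'E'
from h import *; o=get_obs();rep();print(np.round(o["joint_positions"],2));panel()
rel(*push(.96));rel(*push(.98))
E
```

```text
rel [-0.1434 -0.0019  0.0589] F box [-0.82  0.31  0.63] T [-0.13  0.17  0.05] -4.5209362642843055e-05
[-0.12 -0.21  1.95  0.4   1.02 -2.44]
hood panel elev 0.04454601671513393 1773 z [0.0673 0.0737 0.0797]
dp [0.18, -0.03, 0.24] tw [-0.001, -0.001, 0.0] rows 0.1
dp [0.29, -0.03, 0.41] tw [-0.001, -0.001, 0.0] rows 0.2
```

Call:
{"name": "servo_tool", "arguments": {"targets": [{"dp": [0.08, -0.01, 0.11], "twist": [0, 0, 0]}, {"dp": [0.14, -0.02, 0.2], "twist": [0, 0, 0]}, {"dp": [0.2, -0.03, 0.28], "twist": [0, 0, 0]}, {"dp": [0.24, -0.03, 0.34], "twist": [0, 0, 0]}, {"dp": [0.28, -0.03, 0.4], "twist": [0, 0, 0]}]}}

```text
clock: 24.45
tcp_pos: [0.5144, 0.0659, 0.1067]
ee_rot: [-0.286, 0.923, 0.076, 0.248]
contact_force: [-4.3, -0.2, 9.9]
opening: -0.0001
```

Run:
```python
from h import *; rep();panel()
```

```text
rel [-0.1445 -0.0025  0.0475] F box [-2.86  3.17  9.93] T [0.2  0.33 0.21] -5.991749146785892e-05
hood panel elev -0.00016365487922402326 1798 z [0.0641 0.0689 0.0737]
```

Call:
{"name": "servo_tool", "arguments": {"targets": [{"dp": [0.03, 0, 0.05], "twist": [0, 0, 0]}, {"dp": [0.05, 0, 0.09], "twist": [0, 0, 0]}, {"dp": [0.05, 0, 0.09], "twist": [0, 0, 0]}]}}

```text
clock: 24.88
tcp_pos: [0.5154, 0.0661, 0.1065]
ee_rot: [-0.286, 0.922, 0.075, 0.249]
contact_force: [-7.7, -0.9, 14.4]
opening: 0.0
```

Call:
{"name": "servo_tool", "arguments": {"targets": [{"dp": [-0.3, 0, -0.52], "twist": [0, 0, 0]}, {"dp": [-0.8, 0, -1.4], "twist": [0, 0, 0]}, {"dp": [-1.5, 0, -2.6], "twist": [0, 0, 0]}, {"dp": [-2.2, 0, -3.8], "twist": [0, 0, 0]}, {"dp": [-2.6, 0, -4.5], "twist": [0, 0, 0]}]}}

```text
clock: 25.5
tcp_pos: [0.5145, 0.066, 0.2363]
ee_rot: [-0.286, 0.922, 0.075, 0.249]
contact_force: [0.5, -1.0, 0.4]
opening: -0.0
```

Call:
{"name": "servo_tool", "arguments": {"targets": [{"dp": [0, 0, -2.0], "twist": [0, 0, 0]}, {"dp": [0, 0, -3.0], "twist": [0, 0, 0]}, {"dp": [0, 0, -3.0], "twist": [0, 0, 0]}, {"dp": [0, 0, -3.0], "twist": [0, 0, 0]}]}}

```text
clock: 26.0
tcp_pos: [0.483, 0.0452, 0.2973]
ee_rot: [-0.285, 0.923, 0.076, 0.247]
contact_force: [-0.1, -0.3, -0.2]
opening: -0.0004
```

Run:
```python
from h import *; rep();s=panel();t=viewer.capture("top")[0]
cv2.imwrite("pics/v13.png",np.hstack([cv2.resize(s[130:290,150:360],(420,320),interpolation=cv2.INTER_CUBIC),cv2.resize(t[100:270,90:370],(380,320))]))
```

```text
rel [-0.1803  0.0089  0.2381] F box [-0.33 -0.12 -0.18] T [-0.18  0.24  0.  ] -0.00039876597732585553
hood panel elev -0.0011074000102676551 1795 z [0.0638 0.0689 0.0739]
```

View pics/v13.png

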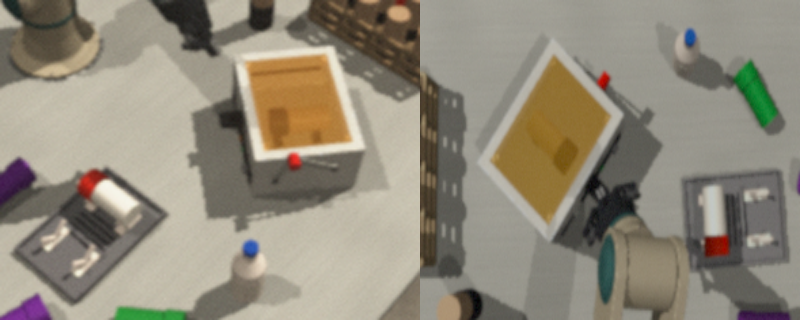

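The hood is flat shut and the cup shows through the amber lid, lying along the box axis. The arm is clear and the white cup, bottle and stack look unmoved. Handing in.

```bash
python3 -c "
from workcell import job_done; print(job_done())"
```

```text
the job is handed in; nothing more can be done
None
```

I put the beige cup in the UV box, unlocked the stay and shut the hood, then handed the job in at about 26 s; no verdict is reported.

- **Cup:** I gripped it on the body with the tool leaning 30° and laid it mouth-front in both saddles. It was pressed down with about 10 N before I let go. Just after release it was level to about 0.01 rad, roughly 1.5 mm along and within 1 mm sideways of its seat. I didn't measure it again after closing the hood, but it shows through the lid lying along the box axis.
- **Stay:** I lifted the red knee about 25 mm past centre. After I released it, the hood had sunk by about 0.045 rad, which confirms it was unlocked. The knee itself then sat nearer 10–16 mm above its locked position, by rough pixel estimates.
- **Hood:** I pushed it down gently by the lug to its stop. The hood panel measured level within 0.002 rad, and pressing on to 14 N moved it no further.
- **End state:** The arm is clear of everything, with wrist force near zero. In the last pictures the white cup, bottle and stack look where they started, but I judged that by eye only.

One disagreement: the top and scene cameras differed by about 6–9 mm on the cup's starting position. I used the close-up wrist measurement instead, and the grasp confirmed it.

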